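Lay out specimen pots on a warming plate and switch it on

ROBOT

A 6-joint arm with a two-finger parallel gripper is mounted at the origin on the work surface. World frame = base frame: x ahead of the robot, y to its left, z up, the work surface at z = 0. Lengths are in m, angles in rad, forces in N, time in s.
With the tool pointing down it reaches from about 0.25 to 0.725 m from the base axis. Payload 4 kg.
Tool frame: the origin (TCP) lies on the centre line of the jaws, within the pads' length; the fingertips stand 17 mm ahead of it and the grasp point (between the pads) lies 2 mm behind it; z points along the fingers, y is the line along which they close (so a half turn about z gives the same grasp; the last joint's range is limited). The gripper opens to 85 mm and grips with 20 to 120 N. Pads are 22 mm wide; open, the fingers measure 114 mm over their backs; the gripper's body (76 mm by 85 mm) begins 54 mm behind the grasp point. The pads swing forward as they close: fully open they stand 13 mm farther back than shut.
Start: joints at [-1.163, 0.241, 0.005, 1.335, 0, 1.571], TCP at [0.198, -0.459, 0.248] pointing down, gripper open.
Joint ranges: [-2.72, 2.72], [-1.05, 1.87], [-1.09, 1.28], [-1.99, 2.15], [-1.42, 1.44], [-3.14, 3.14]. Speed limits (rad/s): [2.79, 2.79, 3.14, 3.14, 3.14, 3.14].

INTERFACE

Orientations are given as a unit quaternion [x, y, z, w].
In Python, from workcell import bot, camera, get_calibration gives the robot as it stands.
- The arm moves only by the tool apply_moves, never from a script. Its argument "steps" is a list of rows, each a list of 3 entries, a list of its own where there are three numbers: the shift along the tool's x, y, z as a fraction of full scale, then the turn, a rotation vector about the tool's x, y, z as a fraction of full scale, then the opening, from 0 (shut) to 1 (fully open). A call has exactly 8 rows; each row shifts and turns the commanded pose from where the row before left it, along the tool's axes as they then stand; what a row does not reach is not made up. Full scale, the value 1, is 20 cm for a shift and pi rad for a turn. A row lasts 1/12 s, in which the tool goes at most 41.7 mm and 7.16 degrees, less where a joint would pass 70% of its speed; a pose out of reach is approached as far as the arm can. A call with a number of a shift or a turn outside -1 to 1 is refused whole. A call with a gripper value outside its range is refused whole. The fingers move at their own pace and stop on an object; the grip force is fixed at half the most. Time passes only in rows, so rows that do not move let the fingers close, or fill a call up. It gives the time, the measured TCP pose, the force, the opening and the grip force at its end, in the units of the state.
- bot.get_obs(): the state, without advancing time (a new reading comes with each control period).
- camera(name): name is "scene" or "top"; returns (picture, depth): 400x640x3 uint8, red, green, blue; 400x640 float32, m along the optical axis (not along the pixel's ray), 0 where there is no reading.
- get_calibration(name): a dict with "fov_y" (degrees; the focal length in pixels is half the picture's height over the tangent of half this angle, whatever the lens; pixels are square), "cx", "cy" (the principal point, pixels), "rvec" (rotation vector, rad) and "tvec" (3), from world to camera coordinates, as OpenCV has them. Camera axes: x right, y down, z forward; pixel columns grow to the right and rows downward; lengths in m; the calibration is good to about 2 mm. A picture is of the moment at which its call begins. get_calibration takes no time and is no camera call.
- bot.job_done(): hands the job in; it is judged then, once.
The state is a dict: "clock": time; "joint_pos": joint angles; "joint_vel": joint speeds; "tau": joint torques, N m; "eef_pos": TCP position; "tool_rot": TCP orientation; "ft_force": force on the tool from outside, world axes, zero at the start; "ft_torque": the same for the moment, N m; "grip_width": finger opening in m; "grasp_force": force on a finger pad.
Only numpy, scipy, OpenCV 4.12 (cv2) and the standard library are available. Lean on these libraries where they do the work, as an engineer would, in place of code of your own. Each camera call takes 0.05 s, during which the arm holds its last target. There are 200 camera calls.

TASK

Complete the neat two-by-two grid of lidded specimen pots on the warming plate, one pot standing inside each printed ring: wide pots in the back row under the clear drip guard, where one already stands at the left, and the two narrow pots in the front row. Keep the pots upright and set them down without dropping them; once all four stand in place and are let go, push the plate's lever fully over to the back to switch it on. Leave the other things on the bench where they are.

Things in the scene. Friction and masses are not known exactly. Their poses are not given: they have to be found in the camera images.
- warmer: Fixed flat dark warming plate, 200 mm (x) by 230 mm (y), top 20 mm above the table. Origin: centre of its underside, on the table; x points to its back edge (away from the robot), y to its left, z up. Four white printed rings on its flat top (no recess) mark 2 by 2 places: two larger at the back, two smaller at the front. A clear guard hangs over the back row; the on/off lever is at its left.
- guard_edge (a point): Middle of the lower front edge of the fixed clear acrylic drip guard, 106 mm above the table. In the plate's frame the guard fills x +26 to +98, y -122 to +122, z 106 to 118 mm: it bars the back places from straight above; one reaches them slanting in from the front, under it. It stands on two 10 mm posts at x +91, y +-108 mm.
- power_tip (a point): Centre of the 26 mm black ball on the on/off lever, a 10 mm rod; 60 mm from the pivot, whose axis runs along the plate's y through (-40, +165, 22) mm in the plate's frame, over a fixed white block 70 (x) by 50 (y) by 25 (z) mm. Off, it leans 0.5 rad to the plate's front (-x); on, 0.5 rad to its back (+x).
- power (a joint): On/off lever: 0 rad fully over to the front (off), 1.0 rad fully over to the back (on), where it meets its stop; starts between 0 and 0.2. Light to push (about 1 N at the ball), stays where it is left.
- back_left (a point): Centre of the larger printed ring at the back left of the warming plate (seen from the robot), on the plate's top surface, 20 mm above the table. The ring's inner radius is 32 mm: it leaves 8 mm all round the pot. Axes as the plate's.
- back_right (a point): Centre of the larger printed ring at the back right of the warming plate (seen from the robot), on the plate's top surface, 20 mm above the table. The ring's inner radius is 32 mm: it leaves 8 mm all round the pot. Axes as the plate's.
- front_left (a point): Centre of the smaller printed ring at the front left of the warming plate (seen from the robot), on the plate's top surface, 20 mm above the table. The ring's inner radius is 24 mm: it leaves 8 mm all round the pot. Axes as the plate's.
- front_right (a point): Centre of the smaller printed ring at the front right of the warming plate (seen from the robot), on the plate's top surface, 20 mm above the table. The ring's inner radius is 24 mm: it leaves 8 mm all round the pot. Axes as the plate's.
- wide_1_mid (a point): Centre (half-way up, 21 mm above its underside) of a wide lidded specimen pot: a plain upright cylinder 48 mm in diameter and 42 mm high, grey with a white lid, about 80 g; it stands on the table at the start. z along its axis, up.
- wide_2_mid (a point): Centre (half-way up, 21 mm above its underside) of a wide lidded specimen pot: a plain upright cylinder 48 mm in diameter and 42 mm high, grey with a white lid, about 80 g; at the start it already stands in the back left ring. z along its axis, up.
- narrow_1_mid (a point): Centre (half-way up, 21 mm above its underside) of a narrow lidded specimen pot: a plain upright cylinder 32 mm in diameter and 42 mm high, grey with a white lid, about 40 g; it stands on the table at the start. z along its axis, up.
- narrow_2_mid (a point): Centre (half-way up, 21 mm above its underside) of a narrow lidded specimen pot: a plain upright cylinder 32 mm in diameter and 42 mm high, grey with a white lid, about 40 g; it stands on the table at the start. z along its axis, up.
- spare_cap: Loose white screw cap among the pots, a disc 30 mm in diameter and 12 mm high; origin at the centre of its underside. Leave alone.
- timer: Loose white bench timer lying flat, 60 by 75 by 22 mm; origin at the centre of its underside. Leave alone.
- medium: Loose amber bottle, 64 mm in diameter, 150 mm high; origin at the centre of its underside. Leave alone.
- jar: Loose clear jar with black cap, 60 mm in diameter, 70 mm high; origin at the centre of its underside. Leave alone.
Not all that is in view belongs to the job. What is shaped like the part that bears wide_2_mid but purple or yellow is not meant.

How it is judged:
On the way, in this order (a step that is already met when the one before it is completed fails the run):
1. all four pots stand in their rings, released: wide ones at the back, narrow ones at the front (((horizontal distance between wide_1_mid and back_left below 0.008 m and z of wide_1_mid in the frame of back_left between 0.016 and 0.026 m and angle between wide_1_mid's own z axis and vertical below 0.1 rad and linear speed of wide_1 below 0.02 m/s and contact force between wide_1 and the fingers below 0.1 N) or (horizontal distance between wide_2_mid and back_left below 0.008 m and z of wide_2_mid in the frame of back_left between 0.016 and 0.026 m and angle between wide_2_mid's own z axis and vertical below 0.1 rad and linear speed of wide_2 below 0.02 m/s and contact force between wide_2 and the fingers below 0.1 N)) and ((horizontal distance between wide_1_mid and back_right below 0.008 m and z of wide_1_mid in the frame of back_right between 0.016 and 0.026 m and angle between wide_1_mid's own z axis and vertical below 0.1 rad and linear speed of wide_1 below 0.02 m/s and contact force between wide_1 and the fingers below 0.1 N) or (horizontal distance between wide_2_mid and back_right below 0.008 m and z of wide_2_mid in the frame of back_right between 0.016 and 0.026 m and angle between wide_2_mid's own z axis and vertical below 0.1 rad and linear speed of wide_2 below 0.02 m/s and contact force between wide_2 and the fingers below 0.1 N)) and ((horizontal distance between narrow_1_mid and front_left below 0.008 m and z of narrow_1_mid in the frame of front_left between 0.016 and 0.026 m and angle between narrow_1_mid's own z axis and vertical below 0.1 rad and linear speed of narrow_1 below 0.02 m/s and contact force between narrow_1 and the fingers below 0.1 N) or (horizontal distance between narrow_2_mid and front_left below 0.008 m and z of narrow_2_mid in the frame of front_left between 0.016 and 0.026 m and angle between narrow_2_mid's own z axis and vertical below 0.1 rad and linear speed of narrow_2 below 0.02 m/s and contact force between narrow_2 and the fingers below 0.1 N)) and ((horizontal distance between narrow_1_mid and front_right below 0.008 m and z of narrow_1_mid in the frame of front_right between 0.016 and 0.026 m and angle between narrow_1_mid's own z axis and vertical below 0.1 rad and linear speed of narrow_1 below 0.02 m/s and contact force between narrow_1 and the fingers below 0.1 N) or (horizontal distance between narrow_2_mid and front_right below 0.008 m and z of narrow_2_mid in the frame of front_right between 0.016 and 0.026 m and angle between narrow_2_mid's own z axis and vertical below 0.1 rad and linear speed of narrow_2 below 0.02 m/s and contact force between narrow_2 and the fingers below 0.1 N))), for 0.2 s.
2. the lever is pushed over to the back (value of joint power above 0.85 rad), for 0.1 s.
At the end, for the whole second after the job is handed in: Each of the two back places holds a wide pot and each of the two front places a narrow pot: centred within 8 mm of the ring's centre, upright within 0.1 rad, standing on the plate, released and at rest; the lever stands at more than 0.85 of its 1.0 rad, to the back (all of step 1 and value of joint power above 0.85 rad); the robot touches nothing.
It fails at once if a pot is tipped by more than 0.6 rad (angle between any of wide_1_mid, wide_2_mid, narrow_1_mid, narrow_2_mid's own z axis and vertical above 0.6 rad).
It fails at once if a pot is dropped (falls free, out of the fingers, faster than 0.6 m/s: a drop of about 2 cm) ((linear speed of wide_1 above 0.6 m/s and contact force between wide_1 and the fingers below 0.05 N) or (linear speed of wide_2 above 0.6 m/s and contact force between wide_2 and the fingers below 0.05 N) or (linear speed of narrow_1 above 0.6 m/s and contact force between narrow_1 and the fingers below 0.05 N) or (linear speed of narrow_2 above 0.6 m/s and contact force between narrow_2 and the fingers below 0.05 N)).
It fails at once if the cap, timer, bottle or jar is shifted by more than 3 cm (distance of any of spare_cap, timer, medium, jar from where it was at the start of the episode above 0.03 m).
It also fails if it takes over 72 s, if anything falls off the work surface, if the arm or the gripper's body presses on something with over 40 N, if the wrist force passes 120 N, or if a joint passes its speed limit or range.

## Working session

There is one attempt and no reset: what is moved stays moved. The work goes in short steps, Python scripts to look and compute and a tool call to move; the robot and the scene stay as the last step left them, time stands still between calls to the robot, and variables do not carry over. Pictures are saved under pics/ and viewed, at most 10 in all, crops included, and the job is handed in when it is done.

Besides the shell and the picture viewer there is one more tool, called after "Call:" by a JSON object that holds its "op" and its "data", one argument or row to a line. apply_moves: Moves the arm, as the interface text tells. Its arguments: {"type":"object","properties":{"steps":{"type":"array"}},"required":["steps"]}

```bash
mkdir -p pics; cat > h.py <<'E'
import numpy as np, cv2
from workcell import bot, camera, get_calibration
from scipy.spatial.transform import Rotation as R
def shot(n,f=None):
    p,d=camera(n)
    np.savez(f'/tmp/{n}.npz',p=p,d=d)
    if f: cv2.imwrite(f'pics/{f}.png',p[...,::-1])
    return p,d
def cal(n):
    c=get_calibration(n); f=200/np.tan(np.radians(c['fov_y'])/2)
    return f,c['cx'],c['cy'],R.from_rotvec(np.ravel(c['rvec'])).as_matrix(),np.ravel(c['tvec'])
def atz(n,u,v,z):
    f,cx,cy,M,t=cal(n); r=M.T@np.array([(u-cx)/f,(v-cy)/f,1]); o=-M.T@t
    return o+r*(z-o[2])/r[2]
def proj(n,P):
    f,cx,cy,M,t=cal(n); q=M@np.array(P)+t; return f*q[0]/q[2]+cx,f*q[1]/q[2]+cy
E
python3 - <<'E'
from h import *
shot('top','top1');shot('scene','scene1')
for n in('top','scene'):
    f,cx,cy,M,t=cal(n);print(n,f,-M.T@t,M[2], get_calibration(n))
print(bot.get_obs())
E
```

```text
top 383.31108190441256 [ 0.50607274 -0.01023921  1.17852746] [ 0.05153354 -0.00131447 -0.9986704 ] {'fov_y': 55.10835117489022, 'cx': 318.2289727713663, 'cy': 201.6577350666875, 'rvec': array([ 2.20673935, -2.18533654,  0.0583356 ]), 'tvec': array([-0.01728809,  0.56599204,  1.15086731])}
scene 427.8663895046104 [1.47875049 0.41053907 0.78580502] [-0.74176152 -0.36221801 -0.56443596] {'fov_y': 50.10612526606262, 'cx': 323.23304100338646, 'cy': 194.104846003673, 'rvec': array([ 1.25533695,  2.05350111, -1.07065791]), 'tvec': array([ 0.28380329, -0.19763404,  1.68912148])}
{'clock': 0.1, 'joint_pos': array([-1.16300364e+00,  2.41337663e-01,  3.87793097e-03,  1.33518448e+00,
        1.35243959e-05,  1.57081039e+00]), 'joint_vel': array([-7.42351241e-05, -1.52089313e-03,  3.44192960e-03, -3.00123107e-04,
       -1.84238256e-03, -7.45372166e-04]), 'tau': array([-2.26155630e-04, -3.73137796e+01,  2.53010166e+01,  1.08386268e-02,
       -1.33585363e-05,  1.12439199e-06]), 'eef_pos': array([ 0.19808982, -0.45852147,  0.24750917]), 'tool_rot': array([ 9.79286063e-01,  2.02479511e-01, -1.80469887e-04, -9.06169903e-04]), 'ft_force': array([-0.10383921, -0.60272106,  0.36160167]), 'ft_torque': array([ 0.03486049, -0.01269713, -0.00928178]), 'grasp_force': 0.0, 'grip_width': 0.0855724777895676}
```

View pics/top1.png

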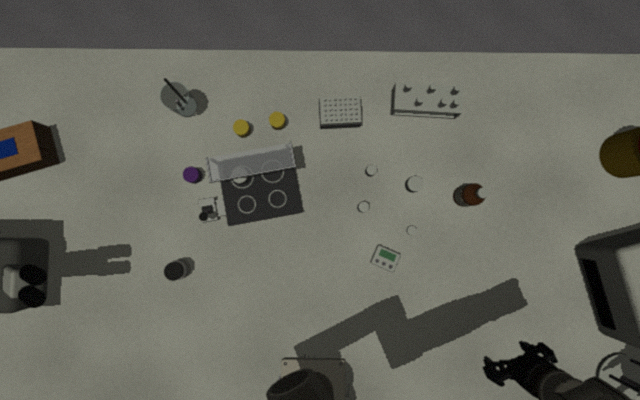

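View pics/scene1.png

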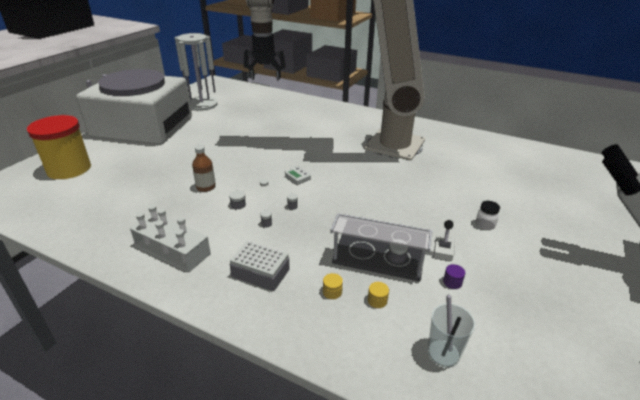

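The top view shows the plate around (262,188), narrow pots at (371,171) and (364,207), a wide pot at (414,184), the cap at (411,230) and the timer at (386,257). The bottle is at (469,194) and the lever ball near (207,212). I'll enlarge these two areas.

```bash
python3 - <<'E'
from h import *
p=np.load('/tmp/top.npz')['p'][...,::-1]
a=cv2.resize(p[135:235,190:310],None,fx=6,fy=6,interpolation=3)   # 720x600
b=cv2.resize(p[150:250,350:490],None,fx=5.7,fy=5.7,interpolation=3)
cv2.imwrite('pics/ca.png',cv2.convertScaleAbs(a,alpha=1.5,beta=20));cv2.imwrite('pics/cb.png',cv2.convertScaleAbs(b,alpha=1.3))
E
```

```text
(no output)
```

View pics/ca.png

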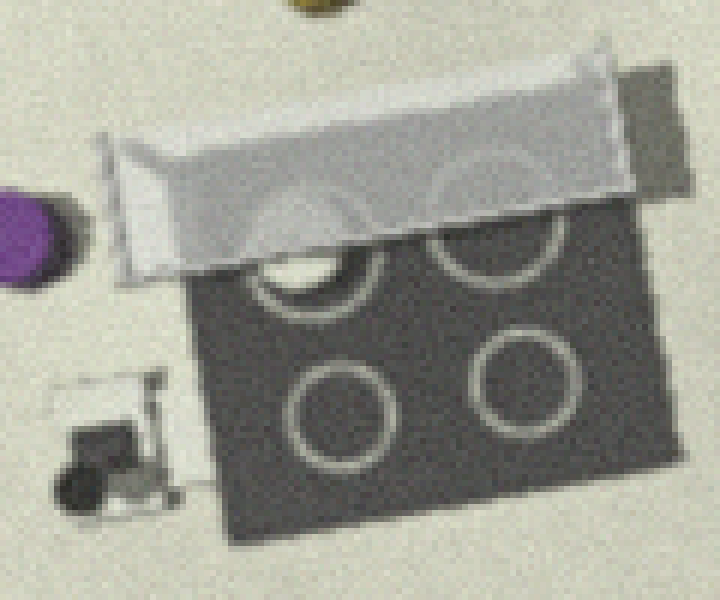

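View pics/cb.png

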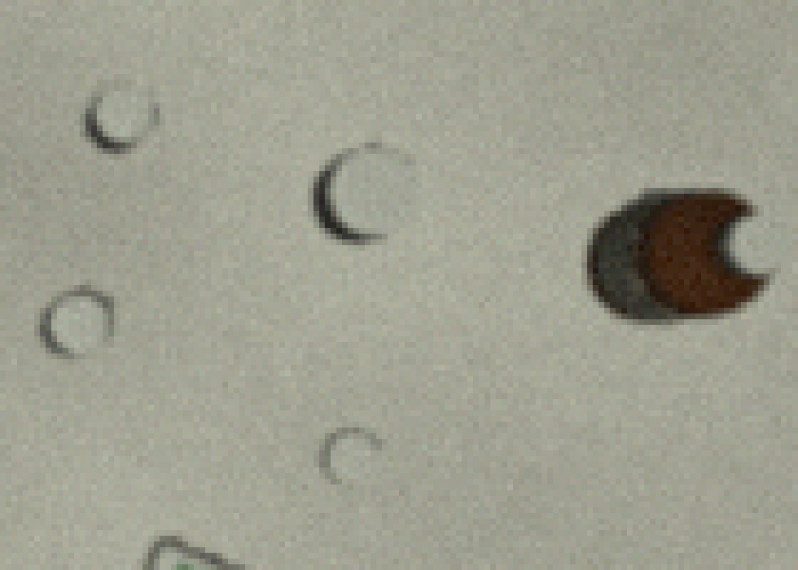

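The plate crop shows the front-left ring at crop (342,416) and the front-right at (525,381). The back-right ring is near (495,219), the back-left near (313,254), and the plate's front corners are at (230,545) and (688,460). The bench crop shows the narrow pots near (122,115) and (78,322), the wide pot near (368,193) and the cap at (352,458). I'll fix the positions with depth.

```bash
cat >> h.py <<'E'
def cloud(n,d):
    f,cx,cy,M,t=cal(n); v,u=np.mgrid[:400,:640]
    c=np.stack([(u-cx)/f*d,(v-cy)/f*d,d],-1); w=(c-t)@M; w[d<=0]=np.nan; return w
def blob(w,xy,r,z0,z1):
    m=(np.hypot(w[...,0]-xy[0],w[...,1]-xy[1])<r)&(w[...,2]>z0)&(w[...,2]<z1)
    q=w[m]; return len(q),q.mean(0).round(4),((q.min(0)+q.max(0))/2).round(4),np.ptp(q,axis=0).round(3)
def ca(U,V): return (U+.5)/6-.5+190,(V+.5)/6-.5+135
def cb(U,V): return (U+.5)/5.7-.5+350,(V+.5)/5.7-.5+150
E
python3 - <<'E'
from h import *
z=np.load('/tmp/top.npz');w=cloud('top',z['d'])
ws=cloud('scene',np.load('/tmp/scene.npz')['d'])
print('table z',np.nanmedian(w[280:300,200:260,2]))
for n,U,V in[('n1',122,115),('n2',78,322),('w1',368,193),('cap',352,458),('bottle',700,250)]:
    zt=.012 if n=='cap' else .15 if n=='bottle' else .042
    p=atz('top',*cb(U,V),zt)
    print(n,p.round(4)); 
    z1=.2
    print('  top',blob(w,p,.045,zt-.012 if zt>.02 else .006,z1))
    try: print('  scene top',blob(ws,p,.04,zt-.006,zt+.02))
    except Exception as e: print(e)
for n,U,V in[('FL',342,416),('FR',525,381),('BR',495,219),('BL',313,254),('cL',230,545),('cR',688,460)]:
    print(n,atz('top',*ca(U,V),.02).round(4))
print('ball',atz('top',*ca(80,490),.075).round(4))
print('guard front L,R',atz('top',*ca(125,285),.106).round(4),atz('top',*ca(634,197),.106).round(4))
p=atz('top',*ca(313,254),.02)
print('w2 scene',blob(ws,p,.045,.05,.075))
E
```

```text
table z 0.000387082285172332
n1 [ 0.6615 -0.1682  0.042 ]
  top (93, array([ 0.6625, -0.1687,  0.0417]), array([ 0.6637, -0.1688,  0.0392]), array([0.03 , 0.029, 0.018]))
  scene top (69, array([ 0.6678, -0.1679,  0.0409]), array([ 0.6666, -0.1695,  0.041 ]), array([0.029, 0.033, 0.009]))
n2 [ 0.5529 -0.1455  0.042 ]
  top (91, array([ 0.5519, -0.1459,  0.042 ]), array([ 0.553 , -0.1453,  0.039 ]), array([0.03 , 0.029, 0.015]))
  scene top (59, array([ 0.5567, -0.1448,  0.0402]), array([ 0.5562, -0.1455,  0.0413]), array([0.035, 0.031, 0.01 ]))
w1 [ 0.6218 -0.2968  0.042 ]
  top (215, array([ 0.6226, -0.2993,  0.0419]), array([ 0.6218, -0.3002,  0.0397]), array([0.045, 0.047, 0.019]))
  scene top (122, array([ 0.6284, -0.2983,  0.0408]), array([ 0.6285, -0.3002,  0.0401]), array([0.045, 0.049, 0.007]))
cap [ 0.483  -0.2954  0.012 ]
  top (78, array([ 0.4835, -0.2965,  0.0123]), array([ 0.492 , -0.3023,  0.0111]), array([0.043, 0.042, 0.009]))
  scene top (44, array([ 0.4865, -0.2951,  0.01  ]), array([ 0.484 , -0.2968,  0.0104]), array([0.037, 0.029, 0.009]))
bottle [ 0.5853 -0.4263  0.15  ]
  top (108, array([ 0.5889, -0.4531,  0.1496]), array([ 0.5896, -0.4546,  0.1469]), array([0.027, 0.029, 0.017]))
  scene top (42, array([ 0.5933, -0.4514,  0.1484]), array([ 0.5944, -0.4522,  0.1481]), array([0.029, 0.026, 0.007]))
FL [0.5569 0.2049 0.02  ]
FR [0.5755 0.1129 0.02  ]
BR [0.6575 0.1293 0.02  ]
BL [0.6388 0.2211 0.02  ]
cL [0.4915 0.2599 0.02  ]
cR [0.5364 0.0302 0.02  ]
ball [0.5178 0.3195 0.075 ]
guard front L,R [0.6135 0.2916 0.106 ] [0.6573 0.054  0.106 ]
w2 scene (148, array([0.6566, 0.2234, 0.0591]), array([0.653 , 0.2213, 0.0572]), array([0.03 , 0.046, 0.014]))
```

```bash
cat > plan.py <<'E'
from h import *
def rot(a,phi):
    s,c=np.sin(phi),np.cos(phi); z=np.array([s*np.cos(a),s*np.sin(a),-c]); y=np.array([-np.sin(a),np.cos(a),0])
    return np.stack([np.cross(y,z),y,z],1)
def cur():
    o=bot.get_obs(); M=R.from_quat(o['tool_rot']).as_matrix()
    return o['eef_pos'],M,np.arctan2(-M[0,1],M[1,1]),np.arctan2(np.hypot(M[0,2],M[1,2])*np.sign(M[0,2]*M[1,1]-M[1,2]*M[0,1]),-M[2,2])
def plan(wps,start=None):
    """wps: (x,y,z,yaw,phi,n,g,cyl). Linear interpolation, print rows in groups of 8."""
    p,M,a,ph=cur(); 
    if start is not None: p,a,ph=np.array(start[:3]),start[3],start[4]; M=rot(a,ph)
    rows=[]
    for x,y,z,A,PH,n,g,cyl in wps:
        q=np.array([x,y,z]); p0,a0,ph0=p.copy(),a,ph
        for k in range(1,n+1):
            s=k/n
            if cyl:
                c=lambda v:np.array([np.hypot(v[0],v[1]),np.arctan2(v[1],v[0]),v[2]])
                t=c(p0)*(1-s)+c(q)*s; t=np.array([t[0]*np.cos(t[1]),t[0]*np.sin(t[1]),t[2]])
            else: t=p0*(1-s)+q*s
            Mt=rot(a0+(A-a0)*s,ph0+(PH-ph0)*s)
            d=(M.T@(t-p)/.2).round(3); r=(R.from_matrix(M.T@Mt).as_rotvec()/np.pi).round(3)
            if np.linalg.norm(d)>.205 or np.linalg.norm(r)>.0397: print('TOO FAST',k,d,r)
            rows.append(f'[{[*map(float,d+0)]},{[*map(float,r+0)]},{g}]'.replace(' ','').replace('0.0,','0,').replace('0.0]','0]'))
            p=p+M@(d*.2); M=M@R.from_rotvec(r*np.pi).as_matrix()
        a,ph=A,PH
    while len(rows)%8: rows.append(f'[[0,0,0],[0,0,0],{g}]')
    for i in range(0,len(rows),8): print('['+','.join(rows[i:i+8])+']\n')
E
python3 - <<'E'
from plan import *
print(cur())
a=-.447;P=np.pi/3
def back(q,a,P,d): return np.array(q)-d*rot(a,P)[:,2]
w=np.array([.6245,-.2993,.025])
h=np.array([.5*np.cos(a),.5*np.sin(a),.2]); b=back(w,a,P,.09)
plan([(*h,a,P,24,1,1),(*b,a,P,8,1,0)])
E
```

```text
(array([ 0.19808982, -0.45852147,  0.24750917]), array([[ 9.18004030e-01,  3.96570400e-01, -7.20424968e-04],
       [ 3.96571054e-01, -9.18002453e-01,  1.70171621e-03],
       [ 1.34983888e-05, -1.84788202e-03, -9.99998293e-01]]), np.float64(-2.733814028414498), np.float64(-0.0018479323757822617))
[[[0.074,-0.001,0.01],[-0.001,-0.013,-0.03],1],[[0.075,0.004,0.007],[-0.002,-0.014,-0.031],1],[[0.075,0.009,0.003],[-0.003,-0.014,-0.03],1],[[0.074,0.013,0.001],[-0.005,-0.014,-0.03],1],[[0.073,0.019,-0.003],[-0.006,-0.014,-0.029],1],[[0.071,0.023,-0.005],[-0.007,-0.014,-0.03],1],[[0.069,0.027,-0.009],[-0.008,-0.014,-0.029],1],[[0.068,0.032,-0.011],[-0.01,-0.014,-0.029],1]]

[[[0.064,0.037,-0.012],[-0.011,-0.014,-0.028],1],[[0.062,0.04,-0.015],[-0.012,-0.014,-0.028],1],[[0.058,0.045,-0.017],[-0.014,-0.013,-0.027],1],[[0.055,0.048,-0.017],[-0.014,-0.014,-0.027],1],[[0.051,0.052,-0.018],[-0.016,-0.014,-0.026],1],[[0.047,0.056,-0.018],[-0.017,-0.014,-0.025],1],[[0.044,0.058,-0.019],[-0.018,-0.014,-0.024],1],[[0.04,0.062,-0.017],[-0.019,-0.014,-0.024],1]]

[[[0.035,0.064,-0.017],[-0.02,-0.014,-0.023],1],[[0.032,0.066,-0.016],[-0.021,-0.014,-0.022],1],[[0.028,0.069,-0.013],[-0.021,-0.014,-0.021],1],[[0.024,0.07,-0.012],[-0.023,-0.014,-0.02],1],[[0.02,0.072,-0.009],[-0.024,-0.013,-0.019],1],[[0.018,0.073,-0.007],[-0.024,-0.014,-0.018],1],[[0.014,0.073,-0.003],[-0.026,-0.014,-0.017],1],[[0.011,0.075,0.001],[-0.025,-0.014,-0.015],1]]

[[[0.035,0,0.103],[0,0,0],1],[[0.034,0,0.102],[0,0,0],1],[[0.035,0,0.103],[0,0,0],1],[[0.034,0,0.102],[0,0,0],1],[[0.035,0.001,0.103],[0,0,0],1],[[0.034,0,0.103],[0,0,0],1],[[0.035,0,0.102],[0,0,0],1],[[0.034,0,0.103],[0,0,0],1]]
```

Call:
{"op": "apply_moves", "data": {
  "steps": [
    [[0.074,-0.001,0.01],[-0.001,-0.013,-0.03],1],
    [[0.075,0.004,0.007],[-0.002,-0.014,-0.031],1],
    [[0.075,0.009,0.003],[-0.003,-0.014,-0.03],1],
    [[0.074,0.013,0.001],[-0.005,-0.014,-0.03],1],
    [[0.073,0.019,-0.003],[-0.006,-0.014,-0.029],1],
    [[0.071,0.023,-0.005],[-0.007,-0.014,-0.03],1],
    [[0.069,0.027,-0.009],[-0.008,-0.014,-0.029],1],
    [[0.068,0.032,-0.011],[-0.01,-0.014,-0.029],1]
  ]
}}

```text
clock: 0.77
eef_pos: [0.302, -0.3987, 0.232]
tool_rot: [0.819, 0.546, -0.146, 0.097]
ft_force: [0.5, 0.1, 0.2]
grip_width: 0.0852
grasp_force: 0.0
```

Call:
{"op": "apply_moves", "data": {
  "steps": [
    [[0.064,0.037,-0.012],[-0.011,-0.014,-0.028],1],
    [[0.062,0.04,-0.015],[-0.012,-0.014,-0.028],1],
    [[0.058,0.045,-0.017],[-0.014,-0.013,-0.027],1],
    [[0.055,0.048,-0.017],[-0.014,-0.014,-0.027],1],
    [[0.051,0.052,-0.018],[-0.016,-0.014,-0.026],1],
    [[0.047,0.056,-0.018],[-0.017,-0.014,-0.025],1],
    [[0.044,0.058,-0.019],[-0.018,-0.014,-0.024],1],
    [[0.04,0.062,-0.017],[-0.019,-0.014,-0.024],1]
  ]
}}

```text
clock: 1.43
eef_pos: [0.3876, -0.3159, 0.2161]
tool_rot: [0.532, 0.774, -0.194, 0.283]
ft_force: [-0.5, 0.1, -0.3]
grip_width: 0.0855
grasp_force: 0.0
```

Call:
{"op": "apply_moves", "data": {
  "steps": [
    [[0.035,0.064,-0.017],[-0.02,-0.014,-0.023],1],
    [[0.032,0.066,-0.016],[-0.021,-0.014,-0.022],1],
    [[0.028,0.069,-0.013],[-0.021,-0.014,-0.021],1],
    [[0.024,0.07,-0.012],[-0.023,-0.014,-0.02],1],
    [[0.02,0.072,-0.009],[-0.024,-0.013,-0.019],1],
    [[0.018,0.073,-0.007],[-0.024,-0.014,-0.018],1],
    [[0.014,0.073,-0.003],[-0.026,-0.014,-0.017],1],
    [[0.011,0.075,0.001],[-0.025,-0.014,-0.015],1]
  ]
}}

```text
clock: 2.1
eef_pos: [0.4603, -0.2197, 0.2101]
tool_rot: [0.19, 0.847, -0.11, 0.484]
ft_force: [-0.0, -0.5, 0.0]
grip_width: 0.0854
grasp_force: 0.0
```

```bash
python3 - <<'E'
from plan import *
p,M,a,P=cur();print(p,a,P,bot.get_obs()['joint_pos'])
def back(q,a,P,d): return np.array(q)-d*rot(a,P)[:,2]
a=-.447;P=np.pi/3
w=np.array([.6245,-.2993,.025])
plan([(*back(w,a,P,.09),a,P,8,1,0),(*w,a,P,8,1,0)])
E
```

```text
[ 0.46027177 -0.2196954   0.21010105] -0.44311252306273896 1.0396350321587124 [-0.44653639 -0.08470874 -1.08776393 -0.47189255  0.00213537 -0.00312457]
[[[0.042,-0.001,0.101],[0,0,0.001],1],[[0.043,0,0.1],[0,-0.001,0],1],[[0.043,-0.001,0.101],[0,0,0],1],[[0.042,-0.001,0.101],[0,0,0],1],[[0.043,-0.001,0.1],[0,-0.001,0],1],[[0.043,0,0.101],[0.001,0,0],1],[[0.043,-0.001,0.1],[0,0,0],1],[[0.043,0,0.1],[0,0,0],1]]

[[[0,0,0.056],[0,0,0],1],[[0,0,0.057],[0,0,0],1],[[0,0,0.056],[0,0,0],1],[[0,0,0.056],[0,0,0],1],[[0,0,0.056],[0,0,0],1],[[0,0,0.057],[0,0,0],1],[[0,0,0.056],[0,0,0],1],[[-0.001,0,0.056],[0,0,0],1]]
```

Call:
{"op": "apply_moves", "data": {
  "steps": [
    [[0.043,-0.001,0.101],[0,0,0.001],1],
    [[0.043,0,0.101],[0,-0.001,0],1],
    [[0.043,-0.001,0.101],[0,0,0],1],
    [[0.043,-0.001,0.101],[0,0,0],1],
    [[0.043,-0.001,0.1],[0,-0.001,0],1],
    [[0.043,0,0.1],[0.001,0,0],1],
    [[0.043,0,0.1],[0,0,0],1],
    [[0,0,0],[0,0,0],1]
  ]
}}

```text
clock: 2.77
eef_pos: [0.5422, -0.2614, 0.0818]
tool_rot: [0.195, 0.847, -0.111, 0.481]
ft_force: [-0.3, -0.9, 0.2]
grip_width: 0.0854
grasp_force: 0.0
```

```bash
cat >> plan.py <<'E'
def back(q,a,P,d): return np.array(q)-d*rot(a,P)[:,2]
E
python3 - <<'E'
from plan import *
p,M,a,P=cur();print(p,a,P,bot.get_obs()['joint_pos'])
a=-.447;P=np.pi/3
w=np.array([.6245,-.2993,.025])
shot('top')
z=np.load('/tmp/top.npz')
im=cv2.resize(z['p'][150:250,330:490,::-1],None,fx=5,fy=5,interpolation=3);cv2.imwrite('pics/c3.png',im)
plan([(*w,a,P,8,1,0)])
E
```

```text
[ 0.54222848 -0.26135303  0.08176443] -0.452983830564376 1.0332820189036984 [-0.44651992  0.51151503 -1.01024451 -0.98423619 -0.0055101   0.00338051]
[[[0.002,0.001,0.068],[0,-0.001,0],1],[[0.002,0.001,0.067],[0,0,0],1],[[0.003,0.002,0.068],[-0.001,-0.001,0],1],[[0.002,0.001,0.068],[0,0,-0.001],1],[[0.003,0.001,0.067],[0,-0.001,0],1],[[0.003,0.001,0.068],[0,0,0],1],[[0.003,0.001,0.068],[0,-0.001,0],1],[[0.002,0.001,0.067],[-0.001,0,0],1]]
```

View pics/c3.png

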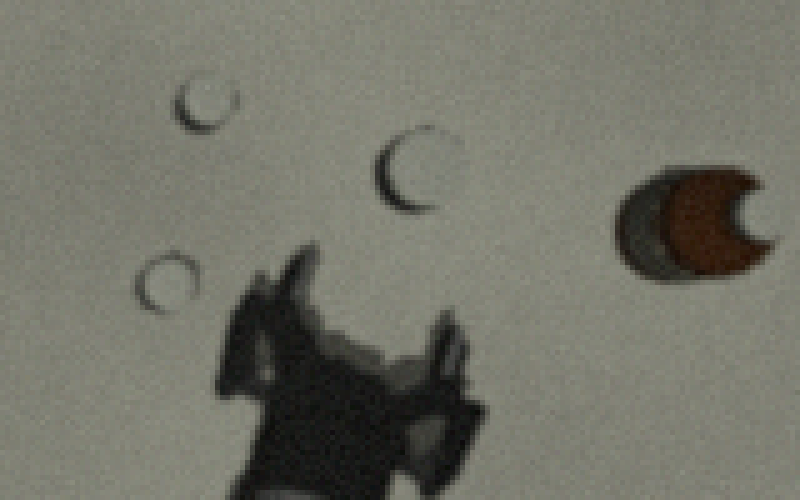

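The open fingertips are at crop (310,245) and (448,312), in front of the wide pot at (415,172). I'll check the finger midpoint against the forward kinematics.

```bash
python3 - <<'E'
from plan import *
p,M,a,P=cur()
c=lambda U,V:((U+.5)/5-.5+330,(V+.5)/5-.5+150)
tip=p+M[:,2]*.004; print('FK tip mid',tip)
m=(atz('top',*c(310,245),tip[2]+.005)+atz('top',*c(448,312),tip[2]+.005))/2
print(m,'err tool',M.T@(m-tip))
E
```

```text
FK tip mid [ 0.54461623 -0.26254772  0.0812526 ]
[ 0.55448246 -0.26044573  0.0862526 ] err tool [-0.0083606   0.00620891  0.0042791 ]
```

```bash
python3 - <<'E'
from plan import *
p,M,a,P=cur(); print(p)
for n in('top','scene'):
    _,d=shot(n)
    w=cloud(n,d); t=(w-p)@M   # tool coords
    m=(np.abs(t[...,2])<.012)&(w[...,2]>.06)&(np.abs(t[...,1])<.075)&(np.abs(t[...,0])<.02)
    q=t[m]; L=q[q[:,1]>0]; Rr=q[q[:,1]<0]
    print(n,len(L),len(Rr))
    for s in(L,Rr): print('  ',np.percentile(s,[2,50,98],axis=0).round(4).tolist())
E
```

```text
[ 0.5415248  -0.2610431   0.08329691]
top 17 23
   [[-0.0134, 0.0433, -0.0119], [-0.0105, 0.0488, -0.0067], [0.0009, 0.0561, 0.0002]]
   [[-0.0138, -0.0545, -0.0112], [-0.008, -0.0437, -0.0057], [0.0079, -0.0423, 0.0031]]
scene 41 37
   [[-0.0153, 0.0462, -0.0117], [-0.0065, 0.0512, -0.003], [0.0066, 0.0566, 0.005]]
   [[-0.013, -0.0579, -0.0119], [-0.006, -0.0435, -0.0046], [0.0068, -0.0392, 0.0043]]
```

Call:
{"op": "apply_moves", "data": {
  "steps": [
    [[0.002,0.001,0.068],[0,-0.001,0],1],
    [[0.002,0.001,0.067],[0,0,0],1],
    [[0.003,0.002,0.068],[-0.001,-0.001,0],1],
    [[0.002,0.001,0.068],[0,0,-0.001],1],
    [[0.003,0.001,0.067],[0,-0.001,0],1],
    [[0.003,0.001,0.067],[0,0,0],1],
    [[0.002,0,0.066],[0,-0.001,0],1],
    [[0,0,0],[0,0,0],1]
  ]
}}

```text
clock: 3.58
eef_pos: [0.6157, -0.2954, 0.0384]
tool_rot: [0.192, 0.842, -0.113, 0.491]
ft_force: [0.5, -0.0, -0.1]
grip_width: 0.0855
grasp_force: 0.0
```

```bash
python3 - <<'E'
from plan import *
p,M,a,P=cur();print(p,a,P,bot.get_obs()['joint_pos'])
print(M.T@(np.array([.6235,-.2993,.026])-p)/.2)
E
```

```text
[ 0.61574137 -0.29544584  0.03844375] -0.44879000962878235 1.0560284748629072 [-4.46235197e-01  6.94508297e-01 -8.21245151e-01 -1.00098351e+00
 -2.71645433e-03  3.86715028e-04]
[ 0.03283181 -0.00046878  0.06833225]
```

Call:
{"op": "apply_moves", "data": {
  "steps": [
    [[0.011,0,0.023],[0,0,0],1],
    [[0.011,0,0.023],[0,0,0],1],
    [[0.01,0,0.022],[0,0,0],1],
    [[0,0,0],[0,0,0],0],
    [[0,0,0],[0,0,0],0],
    [[0,0,0],[0,0,0],0],
    [[0,0,0],[0,0,0],0],
    [[0,0,0],[0,0,0],0]
  ]
}}

```text
clock: 4.25
eef_pos: [0.6219, -0.2985, 0.0243]
tool_rot: [0.192, 0.843, -0.112, 0.49]
ft_force: [-1.9, 1.3, 2.1]
grip_width: 0.0464
grasp_force: 61.4
```

Call:
{"op": "apply_moves", "data": {
  "steps": [
    [[0,0,0],[0,0,0],0],
    [[0,0,0],[0,0,0],0],
    [[0,0,0],[0,0,0],0],
    [[0,0,0],[0,0,0],0],
    [[0,0,0],[0,0,0],0],
    [[0,0,0],[0,0,0],0],
    [[0,0,0],[0,0,0],0],
    [[0,0,0],[0,0,0],0]
  ]
}}

```text
clock: 4.92
eef_pos: [0.622, -0.2985, 0.0242]
tool_rot: [0.192, 0.843, -0.112, 0.49]
ft_force: [-2.4, 0.8, 3.3]
grip_width: 0.0462
grasp_force: 61.6
```

```bash
python3 - <<'E'
from plan import *
p,M,a,P=cur();print(p,a,P)
a1=.197;P=np.pi/3
br=np.array([.6575,.1293]); ux=np.array([np.cos(a1),np.sin(a1)])
up=p+[0,0,.11]
pre=np.r_[br-.12*ux,.10]
plan([(*up,a,P,8,0,0),(*pre,a1,P,16,0,1)])
E
```

```text
[ 0.62203677 -0.29853453  0.02421646] -0.4488519272307974 1.0525608604613363
[[[-0.06,0,-0.034],[0,0,0],0],[[-0.059,0,-0.034],[0,0,0],0],[[-0.06,0,-0.034],[0,0.001,0],0],[[-0.06,0,-0.034],[0,0,0],0],[[-0.059,0,-0.035],[0,0,0],0],[[-0.06,0,-0.034],[0,0,0],0],[[-0.06,-0.001,-0.034],[0,0,0],0],[[-0.059,0,-0.034],[0,0.001,0],0]]

[[[0.032,0.136,-0.035],[-0.011,0,-0.006],0],[[0.033,0.135,-0.035],[-0.011,0,-0.007],0],[[0.032,0.133,-0.035],[-0.012,0,-0.006],0],[[0.033,0.131,-0.035],[-0.011,0,-0.006],0],[[0.032,0.13,-0.034],[-0.011,0,-0.007],0],[[0.033,0.127,-0.035],[-0.011,0,-0.006],0],[[0.032,0.126,-0.035],[-0.011,0,-0.007],0],[[0.033,0.125,-0.034],[-0.011,0,-0.006],0]]

[[[0.032,0.122,-0.035],[-0.011,0,-0.007],0],[[0.032,0.121,-0.034],[-0.011,0,-0.006],0],[[0.032,0.119,-0.035],[-0.012,0,-0.006],0],[[0.033,0.117,-0.034],[-0.011,0,-0.007],0],[[0.032,0.116,-0.034],[-0.011,0,-0.006],0],[[0.032,0.113,-0.034],[-0.011,0,-0.007],0],[[0.032,0.113,-0.034],[-0.011,0,-0.006],0],[[0.032,0.11,-0.035],[-0.011,0,-0.007],0]]
```

Call:
{"op": "apply_moves", "data": {
  "steps": [
    [[-0.06,0,-0.034],[0,0,0],0],
    [[-0.06,0,-0.034],[0,0,0],0],
    [[-0.06,0,-0.034],[0,0,0],0],
    [[-0.06,0,-0.034],[0,0,0],0],
    [[-0.06,0,-0.034],[0,0,0],0],
    [[-0.06,0,-0.034],[0,0,0],0],
    [[-0.06,0,-0.034],[0,0,0],0],
    [[-0.06,0,-0.034],[0,0,0],0]
  ]
}}

```text
clock: 5.58
eef_pos: [0.6218, -0.298, 0.1337]
tool_rot: [0.192, 0.844, -0.112, 0.488]
ft_force: [0.8, 0.3, -1.4]
grip_width: 0.0463
grasp_force: 61.6
```

Call:
{"op": "apply_moves", "data": {
  "steps": [
    [[0.032,0.136,-0.035],[-0.011,0,-0.006],0],
    [[0.033,0.135,-0.035],[-0.011,0,-0.007],0],
    [[0.032,0.133,-0.035],[-0.012,0,-0.006],0],
    [[0.033,0.131,-0.035],[-0.011,0,-0.006],0],
    [[0.032,0.13,-0.034],[-0.011,0,-0.007],0],
    [[0.033,0.127,-0.035],[-0.011,0,-0.006],0],
    [[0.032,0.126,-0.035],[-0.011,0,-0.007],0],
    [[0.033,0.125,-0.034],[-0.011,0,-0.006],0]
  ]
}}

```text
clock: 6.25
eef_pos: [0.6149, -0.0768, 0.1156]
tool_rot: [0.053, 0.864, -0.032, 0.5]
ft_force: [0.1, 1.2, -1.0]
grip_width: 0.0463
grasp_force: 61.7
```

Call:
{"op": "apply_moves", "data": {
  "steps": [
    [[0.032,0.122,-0.035],[-0.011,0,-0.007],0],
    [[0.032,0.121,-0.034],[-0.011,0,-0.006],0],
    [[0.032,0.119,-0.035],[-0.012,0,-0.006],0],
    [[0.033,0.117,-0.034],[-0.011,0,-0.007],0],
    [[0.032,0.116,-0.034],[-0.011,0,-0.006],0],
    [[0.032,0.113,-0.034],[-0.011,0,-0.007],0],
    [[0.032,0.113,-0.034],[-0.011,0,-0.006],0],
    [[0.032,0.11,-0.035],[-0.011,0,-0.007],0]
  ]
}}

```text
clock: 6.92
eef_pos: [0.5572, 0.1099, 0.1023]
tool_rot: [-0.088, 0.865, 0.048, 0.492]
ft_force: [-0.1, 0.1, -1.5]
grip_width: 0.0464
grasp_force: 61.6
```

```bash
python3 - <<'E'
from plan import *
p,M,a,P=cur();print(p,a,P,bot.get_obs()['joint_pos'],bot.get_obs()['grip_width'])
p_,d=shot('top','t4')
z=np.load('/tmp/top.npz')
im=cv2.resize(z['p'][135:235,180:310,::-1],None,fx=6,fy=6,interpolation=3);cv2.imwrite('pics/c4.png',cv2.convertScaleAbs(im,alpha=1.5,beta=20))
a1=.197; br=np.array([.6575,.1293]); ux=np.array([np.cos(a1),np.sin(a1)])
mid=np.r_[br-.10*ux,.062]; pp=np.r_[br-.0005*ux,.056]; dn=np.r_[br-.0005*ux,.0455]
plan([(*mid,a1,1.0526,8,0,0),(*pp,a1,1.0526,8,0,0),(*dn,a1,1.0526,8,0,0)])
E
```

```text
[0.55718286 0.10994737 0.10229922] 0.199962784587796 1.0347496062741863 [ 0.19266572  0.42287593 -1.08675741 -0.97358119  0.00427898 -0.00708436] 0.04643021933184718
[[[0.021,-0.002,0.014],[0,-0.001,0.001],0],[[0.021,-0.002,0.014],[0,0,0],0],[[0.021,-0.002,0.014],[0,-0.001,0],0],[[0.021,-0.002,0.014],[0.001,-0.001,0],0],[[0.021,-0.002,0.014],[0,-0.001,0.001],0],[[0.021,-0.002,0.014],[0,0,0],0],[[0.021,-0.002,0.014],[0.001,-0.001,0],0],[[0.021,-0.002,0.014],[0,-0.001,0],0]]

[[[-0.027,0,0.056],[0,0,0],0],[[-0.028,0,0.056],[0,0,0],0],[[-0.027,0,0.056],[0,0,0],0],[[-0.028,0,0.056],[0,0,0],0],[[-0.027,0,0.056],[0,0,0],0],[[-0.028,0,0.056],[0,0,0],0],[[-0.027,0,0.055],[0,0,0],0],[[-0.028,0,0.056],[0,0,0],0]]

[[[0.006,0,0.003],[0,0,0],0],[[0.005,0,0.004],[0,0,0],0],[[0.006,0,0.003],[0,0,0],0],[[0.006,0,0.003],[0,0,0],0],[[0.006,0,0.003],[0,0,0],0],[[0.005,0,0.004],[0,0,0],0],[[0.006,0,0.003],[0,0,0],0],[[0.006,0,0.003],[0,0,0],0]]
```

View pics/c4.png

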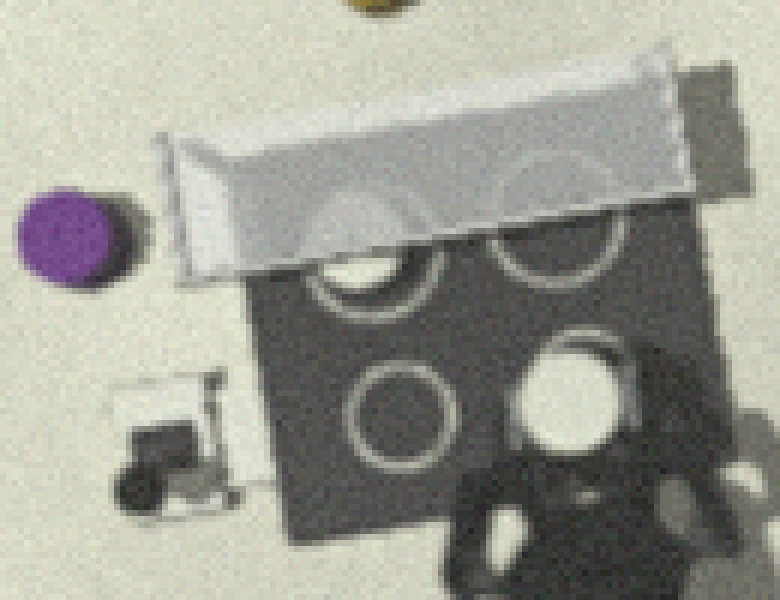

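The lid of the held pot is at crop (570,400), upright and clear of the guard. The arm's j3 is near its limit, so I'll keep the radius at 0.57 or more.

```bash
python3 - <<'E'
from plan import *
p,M,a,P=cur()
c=lambda U,V:((U+.5)/6-.5+180,(V+.5)/6-.5+135)
lid=atz('top',*c(570,400),p[2]+.018);print(lid, M.T@(lid-p), lid-p)
a1=.197; br=np.array([.6575,.1293]); ux=np.array([np.cos(a1),np.sin(a1)])
mid=np.r_[br-.085*ux,.072]; pp=np.r_[br-.0005*ux,.056]; dn=np.r_[br-.0005*ux,.045]
plan([(*mid,a1,1.0526,8,0,0),(*pp,a1,1.0526,8,0,0)])
E
```

```text
[0.56062331 0.109003   0.12036396] [-0.0172067  -0.00423337 -0.00625937] [ 0.00419598 -0.00340079  0.018     ]
[[[0.011,-0.002,0.019],[0,-0.001,0.001],0],[[0.011,-0.002,0.019],[0,0,0],0],[[0.01,-0.002,0.019],[0,-0.001,0],0],[[0.011,-0.002,0.019],[0.001,-0.001,0],0],[[0.011,-0.002,0.019],[0,-0.001,0.001],0],[[0.011,-0.002,0.019],[0,0,0],0],[[0.011,-0.002,0.019],[0.001,-0.001,0],0],[[0.011,-0.002,0.019],[0,-0.001,0],0]]

[[[-0.017,0,0.051],[0,0,0],0],[[-0.018,0,0.051],[0,0,0],0],[[-0.017,0,0.05],[0,0,0],0],[[-0.018,0,0.051],[0,0,0],0],[[-0.017,0,0.051],[0,0,0],0],[[-0.017,0,0.051],[0,0,0],0],[[-0.018,0,0.051],[0,0,0],0],[[-0.017,0,0.05],[0,0,0],0]]
```

Call:
{"op": "apply_moves", "data": {
  "steps": [
    [[0.011,-0.002,0.019],[0,-0.001,0.001],0],
    [[0.011,-0.002,0.019],[0,0,0],0],
    [[0.01,-0.002,0.019],[0,-0.001,0],0],
    [[0.011,-0.002,0.019],[0.001,-0.001,0],0],
    [[0.011,-0.002,0.019],[0,-0.001,0.001],0],
    [[0.011,-0.002,0.019],[0,0,0],0],
    [[0.011,-0.002,0.019],[0.001,-0.001,0],0],
    [[0.011,-0.002,0.019],[0,-0.001,0],0]
  ]
}}

```text
clock: 7.63
eef_pos: [0.576, 0.1086, 0.0726]
tool_rot: [-0.082, 0.86, 0.047, 0.502]
ft_force: [0.5, 0.5, -0.3]
grip_width: 0.0463
grasp_force: 61.7
```

Call:
{"op": "apply_moves", "data": {
  "steps": [
    [[-0.017,0,0.05],[0,0,0],0],
    [[-0.018,0,0.05],[0,0,0],0],
    [[-0.017,0,0.05],[0,0,0],0],
    [[-0.018,0,0.05],[0,0,0],0],
    [[-0.017,0,0.05],[0,0,0],0],
    [[-0.017,0,0.05],[0,0,0],0],
    [[-0.018,0,0.05],[0,0,0],0],
    [[0,0,0],[0,0,0],0]
  ]
}}

```text
clock: 8.3
eef_pos: [0.6494, 0.1228, 0.0603]
tool_rot: [-0.082, 0.859, 0.047, 0.503]
ft_force: [0.6, -0.2, -0.4]
grip_width: 0.0464
grasp_force: 61.8
```

```bash
python3 - <<'E'
from plan import *
p,M,a,P=cur();print(p,a,P)
a1=.197; br=np.array([.6575,.1293]); ux=np.array([np.cos(a1),np.sin(a1)])
pp=np.r_[br-.002*ux,.056]; dn=np.r_[br-.002*ux,.045]
plan([(*pp,a1,1.0526,3,0,0),(*dn,a1,1.0526,5,0,0)])
E
```

```text
[0.64941339 0.12282949 0.06034177] 0.18868472868937408 1.058965555648812
[[[0,0.008,0.014],[-0.001,0.001,0],0],[[0.001,0.008,0.014],[-0.001,0,0],0],[[0,0.008,0.014],[-0.001,0.001,-0.001],0],[[0.01,0,0.005],[0,0,0],0],[[0.009,0,0.006],[0,0,0],0],[[0.01,0,0.005],[0,0,0],0],[[0.009,0,0.006],[0,0,0],0],[[0.01,0,0.005],[0,0,0],0]]
```

Call:
{"op": "apply_moves", "data": {
  "steps": [
    [[0,0.008,0.014],[-0.001,0.001,0],0],
    [[0.001,0.008,0.014],[-0.001,0,0],0],
    [[0,0.008,0.014],[-0.001,0.001,-0.001],0],
    [[0.01,0,0.006],[0,0,0],0],
    [[0.01,0,0.005],[0,0,0],0],
    [[0.01,0,0.006],[0,0,0],0],
    [[0.01,0,0.005],[0,0,0],0],
    [[0,0,0],[0,0,0],0]
  ]
}}

```text
clock: 8.97
eef_pos: [0.6528, 0.1285, 0.0455]
tool_rot: [-0.086, 0.861, 0.05, 0.498]
ft_force: [-0.6, 0.7, -1.0]
grip_width: 0.0464
grasp_force: 61.8
```

```bash
python3 - <<'E'
from plan import *
_,d=shot('scene','s5');z=np.load('/tmp/scene.npz')
im=cv2.resize(z['p'][205:285,320:450,::-1],None,fx=6,fy=6,interpolation=3);cv2.imwrite('pics/c5.png',im)
p,M,a,P=cur();o=bot.get_obs();print(p,a,P,o['ft_force'])
a1=.197; br=np.array([.6575,.1293]); ux=np.array([np.cos(a1),np.sin(a1)])
print(M.T@(np.r_[br-.002*ux,.0445]-p)/.2)
E
```

```text
[0.65296129 0.12849172 0.04578876] 0.1985266211566053 1.0488167555405867 [ 0.26846202  0.27588857 -0.76790642]
[-0.00091847 -0.00049894  0.01452059]
```

View pics/c5.png

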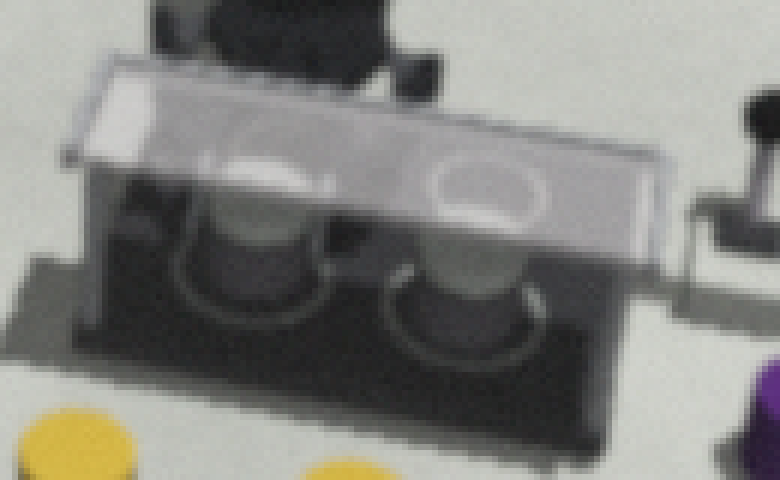

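Seen from behind under the guard, the held pot's lower edge is at crop (260,247) and its ring's outer edge at (255,327). For the pot already placed these are (475,297) and (470,370). I'll turn both gaps into mm.

```bash
python3 - <<'E'
from plan import *
c=lambda U,V:((U+.5)/6-.5+320,(V+.5)/6-.5+205)
for n,e,r,z in(('w1',(260,247),(255,327),.0215),('w2',(475,297),(470,370),.02)):
    A=atz('scene',*c(*e),z);B=atz('scene',*c(*r),.02);print(n,A.round(4),B.round(4),B-A,np.linalg.norm((B-A)[:2]))
for n,l,r in(('BR',(177,265),(333,265)),('BL',(385,305),(548,305))):
    print(n,atz('scene',*c(*l),.02).round(4),atz('scene',*c(*r),.02).round(4))
E
```

```text
w1 [0.6446 0.1252 0.0215] [0.6925 0.1426 0.02  ] [ 0.04789058  0.01737993 -0.0015    ] 0.05094673509231926
w2 [0.6297 0.2213 0.02  ] [0.6746 0.234  0.02  ] [0.04491975 0.01267124 0.        ] 0.046672732266963786
BR [0.6714 0.0964 0.02  ] [0.639  0.1582 0.02  ]
BL [0.653  0.1879 0.02  ] [0.6197 0.2515 0.02  ]
```

Call:
{"op": "apply_moves", "data": {
  "steps": [
    [[-0.001,0,0.007],[0,0,0],0],
    [[-0.001,0,0.007],[0,0,0],0],
    [[0.003,0,0.002],[0,0,0],0],
    [[0,0,0],[0,0,0],0],
    [[0,0,0],[0,0,0],0],
    [[0,0,0],[0,0,0],0],
    [[0,0,0],[0,0,0],0],
    [[0,0,0],[0,0,0],0]
  ]
}}

```text
clock: 9.68
eef_pos: [0.656, 0.1291, 0.0447]
tool_rot: [-0.086, 0.861, 0.05, 0.499]
ft_force: [0.0, 0.2, -0.5]
grip_width: 0.0463
grasp_force: 61.8
```

```bash
python3 - <<'E'
from plan import *
p,M,a,P=cur();o=bot.get_obs();print(p,a,P,o['ft_force'])
a1=.197; br=np.array([.6575,.1293]); ux=np.array([np.cos(a1),np.sin(a1)])
print(M.T@(np.r_[br-.002*ux,.0440]-p)/.2)
E
```

```text
[0.65596924 0.12913217 0.04472811] 0.19860704302825852 1.0499771214983153 [ 0.036886    0.15179442 -0.46445607]
[ 0.00431777 -0.0006716  -0.00021052]
```

Call:
{"op": "apply_moves", "data": {
  "steps": [
    [[0,0,0],[0,0,0],0.6],
    [[0,0,0],[0,0,0],0.65],
    [[0,0,0],[0,0,0],0.7],
    [[0,0,0],[0,0,0],0.75],
    [[0,0,0],[0,0,0],0.75],
    [[0,0,0],[0,0,0],0.75],
    [[0,0,-0.01],[0,0,0],0.75],
    [[0,0,-0.02],[0,0,0],0.75]
  ]
}}

```text
clock: 10.35
eef_pos: [0.651, 0.1281, 0.0478]
tool_rot: [-0.086, 0.861, 0.05, 0.499]
ft_force: [-1.0, -0.1, -0.3]
grip_width: 0.0639
grasp_force: 0.0
```

Call:
{"op": "apply_moves", "data": {
  "steps": [
    [[0,0,-0.05],[0,0,0],0.75],
    [[0,0,-0.05],[0,0,0],0.75],
    [[0,0,-0.05],[0,0,0],0.75],
    [[0,0,-0.05],[0,0,0],0.75],
    [[0,0,-0.05],[0,0,0],0.75],
    [[0,0,-0.05],[0,0,0],0.75],
    [[0,0,-0.05],[0,0,0],1],
    [[0,0,0],[0,0,0],1]
  ]
}}

```text
clock: 11.02
eef_pos: [0.5895, 0.1157, 0.083]
tool_rot: [-0.086, 0.861, 0.05, 0.498]
ft_force: [-0.7, -0.1, -0.4]
grip_width: 0.0848
grasp_force: 0.0
```

```bash
python3 - <<'E'
from plan import *
_,d=shot('scene');z=np.load('/tmp/scene.npz')
im=cv2.resize(z['p'][205:285,320:450,::-1],None,fx=6,fy=6,interpolation=3);cv2.imwrite('pics/c6.png',cv2.convertScaleAbs(im,alpha=1.8))
p,M,a,P=cur();o=bot.get_obs();print(p,a,P,o['ft_force'])
n2=np.array([.553,-.1455,.028]); a=np.arctan2(n2[1],n2[0])
b=back(n2,a,.4,.09)
plan([(.585,.06,.17,.12,.8,8,1,1),(*(b+[0,0,.04]),a,.4,8,1,1),(*b,a,.4,4,1,0),(*back(n2,a,.4,.02),a,.4,4,1,0)])
E
```

```text
[0.59051204 0.11591559 0.08305492] 0.19851685899992846 1.0499678206496799 [-0.72580498  0.52152928 -0.30240172]
[[[-0.043,-0.034,-0.035],[0.003,0.01,0.002],1],[[-0.041,-0.035,-0.036],[0.002,0.01,0.001],1],[[-0.041,-0.034,-0.037],[0.003,0.01,0.002],1],[[-0.039,-0.034,-0.039],[0.002,0.01,0.002],1],[[-0.038,-0.033,-0.04],[0.003,0.01,0.002],1],[[-0.036,-0.034,-0.041],[0.002,0.01,0.002],1],[[-0.035,-0.034,-0.043],[0.003,0.01,0.002],1],[[-0.034,-0.033,-0.043],[0.002,0.01,0.002],1]]

[[[0.035,-0.13,-0.018],[0.01,0.015,0.011],1],[[0.035,-0.129,-0.017],[0.01,0.016,0.011],1],[[0.035,-0.127,-0.015],[0.01,0.016,0.012],1],[[0.036,-0.126,-0.012],[0.009,0.016,0.012],1],[[0.037,-0.125,-0.011],[0.008,0.016,0.012],1],[[0.036,-0.123,-0.008],[0.007,0.016,0.013],1],[[0.037,-0.122,-0.007],[0.007,0.016,0.014],1],[[0.037,-0.12,-0.004],[0.006,0.016,0.013],1]]

[[[0.019,0,0.046],[0,0,0],1],[[0.02,0,0.046],[0,0,0],1],[[0.019,0,0.046],[0,0,0],1],[[0.02,0,0.046],[0,0,0],1],[[0,0,0.087],[0,0,0],1],[[0,0,0.088],[0,0,0],1],[[0,-0.001,0.087],[0,0,0],1],[[0,0,0.088],[0,0,0],1]]
```

View pics/c6.png

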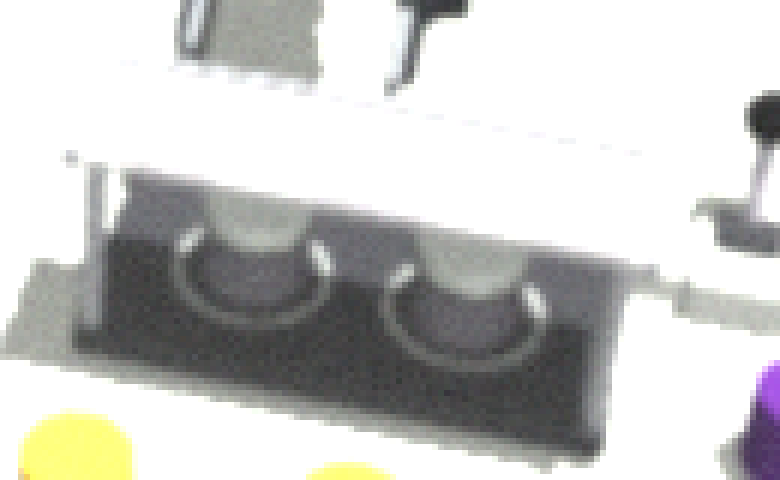

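Both back pots stand upright, with even gaps to their rings: w1's base is near crop (258,308) in the ring at x 175 to 332, and w2's is near (473,347). Narrow pot next.

Call:
{"op": "apply_moves", "data": {
  "steps": [
    [[-0.042,-0.034,-0.035],[0.003,0.01,0.002],1],
    [[-0.042,-0.034,-0.036],[0.002,0.01,0.001],1],
    [[-0.041,-0.034,-0.037],[0.003,0.01,0.002],1],
    [[-0.039,-0.034,-0.039],[0.002,0.01,0.002],1],
    [[-0.038,-0.034,-0.04],[0.003,0.01,0.002],1],
    [[-0.036,-0.034,-0.041],[0.002,0.01,0.002],1],
    [[-0.035,-0.034,-0.043],[0.003,0.01,0.002],1],
    [[-0.034,-0.034,-0.043],[0.002,0.01,0.002],1]
  ]
}}

```text
clock: 11.73
eef_pos: [0.5858, 0.0597, 0.1703]
tool_rot: [-0.055, 0.92, 0.023, 0.388]
ft_force: [-0.2, -0.7, -0.7]
grip_width: 0.0857
grasp_force: 0.0
```

Call:
{"op": "apply_moves", "data": {
  "steps": [
    [[0.035,-0.13,-0.018],[0.01,0.015,0.011],1],
    [[0.035,-0.129,-0.017],[0.01,0.016,0.011],1],
    [[0.035,-0.127,-0.015],[0.01,0.016,0.012],1],
    [[0.036,-0.126,-0.012],[0.009,0.016,0.012],1],
    [[0.037,-0.125,-0.011],[0.008,0.016,0.012],1],
    [[0.036,-0.123,-0.008],[0.007,0.016,0.013],1],
    [[0.037,-0.122,-0.007],[0.007,0.016,0.014],1],
    [[0.037,-0.12,-0.004],[0.006,0.016,0.013],1]
  ]
}}

```text
clock: 12.4
eef_pos: [0.5199, -0.1377, 0.1506]
tool_rot: [0.126, 0.972, -0.025, 0.196]
ft_force: [0.6, 0.9, -0.5]
grip_width: 0.0852
grasp_force: 0.0
```

Call:
{"op": "apply_moves", "data": {
  "steps": [
    [[0.02,0,0.046],[0,0,0],1],
    [[0.02,0,0.046],[0,0,0],1],
    [[0.02,0,0.046],[0,0,0],1],
    [[0.02,0,0.046],[0,0,0],1],
    [[0,0,0.02],[0,0,0],1],
    [[0,0,0.02],[0,0,0],1],
    [[0,0,0],[0,0,0],1],
    [[0,0,0],[0,0,0],1]
  ]
}}

```text
clock: 13.07
eef_pos: [0.5231, -0.1373, 0.103]
tool_rot: [0.125, 0.972, -0.025, 0.197]
ft_force: [-0.1, 0.3, -0.0]
grip_width: 0.0853
grasp_force: 0.0
```

```bash
python3 - <<'E'
from plan import *
p,M,a,P=cur();print(p,a,P)
n2=np.array([.553,-.1455,.028]); a=np.arctan2(n2[1],n2[0])
plan([(*back(n2,a,.4,.05),a,.4,4,1,0),(*n2,a,.4,4,1,0)])
w=cloud('top',shot('top')[1])
print(blob(w,(.553,-.1455),.035,.03,.05))
E
```

```text
[ 0.52310641 -0.13727204  0.10300866] -0.2552971002108263 0.399916342503011
[[[0.001,0,0.039],[0,0,0],1],[[0.001,-0.001,0.039],[0,0,0],1],[[0,0,0.039],[0,0,0],1],[[0.001,-0.001,0.039],[0,0,0.001],1],[[0,0,0.062],[0,0,0],1],[[0,0,0.063],[0,0,0],1],[[0,0,0.062],[0,0,0],1],[[0,0,0.063],[0,0,0],1]]

(91, array([ 0.5519, -0.1459,  0.0419]), array([ 0.5531, -0.1455,  0.0386]), array([0.03 , 0.029, 0.017]))
```

Call:
{"op": "apply_moves", "data": {
  "steps": [
    [[0.001,0,0.058],[0,0,0],1],
    [[0,-0.001,0.058],[0,0,0],1],
    [[0.001,0,0.058],[0,0,0],1],
    [[0,-0.001,0.058],[0,0,0],1],
    [[0.001,0,0.058],[0,0,0],1],
    [[0,0,0.058],[0,0,0],1],
    [[0,0,0.057],[0,0,0],1],
    [[0,0,0],[0,0,0],1]
  ]
}}

```text
clock: 13.78
eef_pos: [0.5525, -0.1453, 0.0267]
tool_rot: [0.125, 0.972, -0.025, 0.196]
ft_force: [-0.0, -0.1, 0.0]
grip_width: 0.0857
grasp_force: 0.0
```

Call:
{"op": "apply_moves", "data": {
  "steps": [
    [[0,0,0],[0,0,0],0],
    [[0,0,0],[0,0,0],0],
    [[0,0,0],[0,0,0],0],
    [[0,0,0],[0,0,0],0],
    [[0,0,0],[0,0,0],0],
    [[0,0,0],[0,0,0],0],
    [[0,0,0],[0,0,0],0],
    [[0,0,0],[0,0,0],0]
  ]
}}

```text
clock: 14.45
eef_pos: [0.5531, -0.1456, 0.029]
tool_rot: [0.125, 0.972, -0.025, 0.198]
ft_force: [-2.6, 0.9, 5.1]
grip_width: 0.0307
grasp_force: 59.5
```

```bash
python3 - <<'E'
from plan import *
p,M,a,P=cur();o=bot.get_obs();print(p,a,P,o['grip_width'],o['ft_force'])
off=M.T@(np.array([.5522,-.1457,p[2]])-p);print('pot off tool',off)
fwd=np.hypot(.5522,.1457)-np.hypot(p[0],p[1]);print(fwd)
fl=np.array([.5569,.2049]);a1=.3
t=fl-fwd*np.array([np.cos(a1),np.sin(a1)])
plan([(*(p+[0,0,.10]),a,P,6,0,0),(*t,.135,a1,P,18,0,1),(*t,.062,a1,P,5,0,0),(*t,p[2]+.0215,a1,P,3,0,0)])
E
```

```text
[ 0.55312016 -0.14558047  0.02900482] -0.25541400247903423 0.4014582257134477 0.030667861996389104 [-2.60857351  0.86916585  5.13626497]
pot off tool [ 0.00079168 -0.00034813 -0.0003362 ]
-0.000859321636005772
[[[-0.033,0,-0.077],[0,0,0],0],[[-0.032,0,-0.076],[0,0,0],0],[[-0.033,0,-0.077],[0,0,0],0],[[-0.032,0,-0.077],[0,0,0],0],[[-0.033,0,-0.077],[0,0,0],0],[[-0.032,0,-0.076],[0,0,0],0],[[-0.005,0.097,0],[-0.004,0,-0.009],0],[[-0.005,0.097,0.001],[-0.004,0,-0.009],0]]

[[[-0.004,0.098,0],[-0.003,0,-0.009],0],[[-0.004,0.098,0],[-0.004,0,-0.009],0],[[-0.004,0.098,-0.001],[-0.004,0,-0.009],0],[[-0.004,0.098,0],[-0.004,0,-0.009],0],[[-0.003,0.098,0],[-0.004,0,-0.009],0],[[-0.003,0.099,-0.001],[-0.004,0,-0.009],0],[[-0.003,0.099,0],[-0.003,0,-0.009],0],[[-0.002,0.099,-0.001],[-0.004,0,-0.009],0]]

[[[-0.002,0.099,-0.001],[-0.004,0,-0.009],0],[[-0.002,0.099,-0.001],[-0.004,0,-0.01],0],[[-0.002,0.1,-0.001],[-0.004,0,-0.009],0],[[-0.001,0.1,-0.001],[-0.004,0,-0.009],0],[[-0.002,0.1,-0.002],[-0.003,0,-0.009],0],[[-0.001,0.101,-0.001],[-0.004,0,-0.009],0],[[0,0.1,-0.002],[-0.004,0,-0.009],0],[[0,0.101,-0.002],[-0.004,0,-0.009],0]]

[[[0.028,0,0.067],[0,0,0],0],[[0.029,0,0.067],[0,0,0],0],[[0.028,0,0.068],[0,0,0],0],[[0.029,0,0.067],[0,0,0],0],[[0.028,0,0.067],[0,0,0],0],[[0.008,0,0.018],[0,0,0],0],[[0.007,0,0.017],[0,0,0],0],[[0.008,0,0.018],[0,0,0],0]]
```

Call:
{"op": "apply_moves", "data": {
  "steps": [
    [[-0.033,0,-0.077],[0,0,0],0],
    [[-0.032,0,-0.076],[0,0,0],0],
    [[-0.033,0,-0.077],[0,0,0],0],
    [[-0.032,0,-0.077],[0,0,0],0],
    [[-0.033,0,-0.077],[0,0,0],0],
    [[-0.032,0,-0.076],[0,0,0],0],
    [[-0.005,0.097,0],[-0.004,0,-0.009],0],
    [[-0.005,0.097,0.001],[-0.004,0,-0.009],0]
  ]
}}

```text
clock: 15.12
eef_pos: [0.5645, -0.1086, 0.1302]
tool_rot: [0.095, 0.975, -0.019, 0.199]
ft_force: [-0.4, -0.3, -1.4]
grip_width: 0.0306
grasp_force: 59.4
```

Call:
{"op": "apply_moves", "data": {
  "steps": [
    [[-0.004,0.098,0],[-0.003,0,-0.009],0],
    [[-0.004,0.098,0],[-0.004,0,-0.009],0],
    [[-0.004,0.098,-0.001],[-0.004,0,-0.009],0],
    [[-0.004,0.098,0],[-0.004,0,-0.009],0],
    [[-0.003,0.098,0],[-0.004,0,-0.009],0],
    [[-0.003,0.099,-0.001],[-0.004,0,-0.009],0],
    [[-0.003,0.099,0],[-0.003,0,-0.009],0],
    [[-0.002,0.099,-0.001],[-0.004,0,-0.009],0]
  ]
}}

```text
clock: 15.78
eef_pos: [0.5815, 0.0487, 0.1309]
tool_rot: [-0.026, 0.98, 0.005, 0.198]
ft_force: [1.0, -0.5, -1.0]
grip_width: 0.0302
grasp_force: 59.4
```

Call:
{"op": "apply_moves", "data": {
  "steps": [
    [[-0.002,0.099,-0.001],[-0.004,0,-0.009],0],
    [[-0.002,0.099,-0.001],[-0.004,0,-0.01],0],
    [[-0.002,0.1,-0.001],[-0.004,0,-0.009],0],
    [[-0.001,0.1,-0.001],[-0.004,0,-0.009],0],
    [[-0.002,0.1,-0.002],[-0.003,0,-0.009],0],
    [[-0.001,0.101,-0.001],[-0.004,0,-0.009],0],
    [[0,0.1,-0.002],[-0.004,0,-0.009],0],
    [[0,0.101,-0.002],[-0.004,0,-0.009],0]
  ]
}}

```text
clock: 16.45
eef_pos: [0.5565, 0.2061, 0.1337]
tool_rot: [-0.147, 0.969, 0.03, 0.196]
ft_force: [0.6, -0.8, -1.0]
grip_width: 0.0302
grasp_force: 59.3
```

Call:
{"op": "apply_moves", "data": {
  "steps": [
    [[0.028,0,0.067],[0,0,0],0],
    [[0.028,0,0.067],[0,0,0],0],
    [[0.028,0,0.067],[0,0,0],0],
    [[0.028,0,0.067],[0,0,0],0],
    [[0.02,0,0.048],[0,0,0],0],
    [[0,0,0],[0,0,0],0],
    [[0,0,0],[0,0,0],0],
    [[0,0,0],[0,0,0],0]
  ]
}}

```text
clock: 17.12
eef_pos: [0.5578, 0.2056, 0.0661]
tool_rot: [-0.147, 0.969, 0.03, 0.197]
ft_force: [-0.2, 0.1, 0.2]
grip_width: 0.0304
grasp_force: 59.3
```

```bash
python3 - <<'E'
from plan import *
p,M,a,P=cur();o=bot.get_obs();print(p,a,P,o['ft_force'])
w=cloud('top',shot('top')[1])
try: print(blob(w,p[:2],.022,p[2]+.003,p[2]+.02))
except Exception as e: print(e)
t=np.r_[.5577,.2052]
plan([(*t,p[2],a,P,3,0,0),(*t,.0495,a,P,4,0,0)])
E
```

```text
[0.55781804 0.20556347 0.06614598] 0.300662606467921 0.40046360471006076 [-0.16446057  0.1129023   0.16533575]
(54, array([0.5637, 0.2079, 0.0792]), array([0.5641, 0.2076, 0.0781]), array([0.015, 0.037, 0.013]))
[[[0.001,-0.001,0],[0,0,0],0],[[0.001,0,0.001],[0,0,0],0],[[0.001,-0.001,0],[0,0,0],0],[[0.008,0,0.019],[0,0,0],0],[[0.008,0,0.019],[0,0,0],0],[[0.009,0,0.019],[0,0,0],0],[[0.008,0,0.019],[0,0,0],0],[[0,0,0],[0,0,0],0]]
```

Call:
{"op": "apply_moves", "data": {
  "steps": [
    [[0.008,0,0.019],[0,0,0],0],
    [[0.008,0,0.019],[0,0,0],0],
    [[0.008,0,0.019],[0,0,0],0],
    [[0.008,0,0.018],[0,0,0],0],
    [[0,0,0],[0,0,0],0],
    [[0,0,0],[0,0,0],0],
    [[0,0,0],[0,0,0],0],
    [[0,0,0],[0,0,0],0]
  ]
}}

```text
clock: 17.83
eef_pos: [0.5573, 0.2054, 0.0491]
tool_rot: [-0.147, 0.969, 0.03, 0.196]
ft_force: [0.4, 0.8, -0.8]
grip_width: 0.0306
grasp_force: 59.5
```

Call:
{"op": "apply_moves", "data": {
  "steps": [
    [[0,0,0],[0,0,0],0.4],
    [[0,0,0],[0,0,0],0.5],
    [[0,0,0],[0,0,0],0.6],
    [[0,0,0],[0,0,0],0.65],
    [[0,0,0],[0,0,0],0.65],
    [[0,0,0],[0,0,0],0.65],
    [[0,0,-0.02],[0,0,0],0.65],
    [[0,0,-0.04],[0,0,0],0.65]
  ]
}}

```text
clock: 18.5
eef_pos: [0.5523, 0.2038, 0.0597]
tool_rot: [-0.147, 0.969, 0.03, 0.195]
ft_force: [-0.1, 0.0, 0.4]
grip_width: 0.0553
grasp_force: 0.0
```

Call:
{"op": "apply_moves", "data": {
  "steps": [
    [[0,0,-0.08],[0,0,0],0.65],
    [[0,0,-0.08],[0,0,0],0.65],
    [[0,0,-0.08],[0,0,0],0.65],
    [[0,0,-0.08],[0,0,0],0.65],
    [[0,0,-0.08],[0,0,0],0.65],
    [[0,0,-0.08],[0,0,0],1],
    [[0,0,0],[0,0,0],1],
    [[0,0,0],[0,0,0],1]
  ]
}}

```text
clock: 19.17
eef_pos: [0.5178, 0.1932, 0.1504]
tool_rot: [-0.147, 0.969, 0.03, 0.198]
ft_force: [0.4, 0.4, -0.4]
grip_width: 0.0852
grasp_force: 0.0
```

```bash
python3 - <<'E'
from plan import *
p,M,a,P=cur();o=bot.get_obs();print(p,a,P,o['ft_force'])
w=cloud('top',shot('top')[1])
print('n at FL',blob(w,(.557,.205),.03,.05,.075))
print('n1',blob(w,(.664,-.168),.035,.03,.05))
n1=np.array([.6635,-.1686,.029]); a=np.arctan2(n1[1],n1[0])
b=back(n1,a,.4,.09)
plan([(*(b+[0,0,.05]),a,.4,24,1,1),(*b,a,.4,4,1,0),(*back(n1,a,.4,.05),a,.4,4,1,0)])
E
```

```text
[0.51781846 0.1931533  0.15043035] 0.30075578076162873 0.4030478470812655 [ 0.43622208  0.3513136  -0.35142937]
n at FL (99, array([0.5569, 0.2037, 0.0615]), array([0.5579, 0.2041, 0.059 ]), array([0.03 , 0.031, 0.018]))
n1 (94, array([ 0.6624, -0.1692,  0.0421]), array([ 0.663 , -0.1689,  0.04  ]), array([0.032, 0.029, 0.017]))
[[[-0.023,-0.069,0.007],[0.003,0,0.007],1],[[-0.022,-0.07,0.006],[0.003,0,0.006],1],[[-0.022,-0.07,0.007],[0.003,0,0.007],1],[[-0.022,-0.07,0.006],[0.003,0,0.007],1],[[-0.022,-0.072,0.007],[0.002,0,0.006],1],[[-0.022,-0.071,0.006],[0.003,0,0.007],1],[[-0.022,-0.073,0.006],[0.003,0,0.007],1],[[-0.021,-0.073,0.007],[0.003,0,0.007],1]]

[[[-0.022,-0.073,0.006],[0.003,0,0.006],1],[[-0.021,-0.074,0.006],[0.003,0,0.007],1],[[-0.021,-0.075,0.006],[0.003,0,0.007],1],[[-0.021,-0.075,0.006],[0.002,0,0.006],1],[[-0.021,-0.076,0.006],[0.003,0,0.007],1],[[-0.02,-0.076,0.006],[0.003,0,0.007],1],[[-0.021,-0.077,0.006],[0.003,0,0.007],1],[[-0.02,-0.078,0.005],[0.003,0,0.006],1]]

[[[-0.02,-0.078,0.006],[0.003,0,0.007],1],[[-0.02,-0.078,0.006],[0.002,0,0.007],1],[[-0.02,-0.079,0.005],[0.003,0,0.006],1],[[-0.02,-0.08,0.006],[0.003,0,0.007],1],[[-0.019,-0.08,0.005],[0.003,0,0.007],1],[[-0.02,-0.081,0.005],[0.003,0,0.007],1],[[-0.019,-0.081,0.006],[0.003,0,0.006],1],[[-0.019,-0.082,0.005],[0.003,0,0.007],1]]

[[[0.024,0,0.058],[0,0,0],1],[[0.025,0,0.057],[0,0,0],1],[[0.024,0,0.058],[0,0,0],1],[[0.025,0,0.057],[0,0,0],1],[[0,0,0.05],[0,0,0],1],[[0,0,0.05],[0,0,0],1],[[0,0,0.05],[0,0,0],1],[[0,0,0.05],[0,0,0],1]]
```

Call:
{"op": "apply_moves", "data": {
  "steps": [
    [[-0.023,-0.069,0.007],[0.003,0,0.007],1],
    [[-0.022,-0.07,0.006],[0.003,0,0.006],1],
    [[-0.022,-0.07,0.007],[0.003,0,0.007],1],
    [[-0.022,-0.07,0.006],[0.003,0,0.007],1],
    [[-0.022,-0.072,0.007],[0.002,0,0.006],1],
    [[-0.022,-0.071,0.006],[0.003,0,0.007],1],
    [[-0.022,-0.073,0.006],[0.003,0,0.007],1],
    [[-0.021,-0.073,0.007],[0.003,0,0.007],1]
  ]
}}

```text
clock: 19.88
eef_pos: [0.5773, 0.0894, 0.1512]
tool_rot: [-0.056, 0.979, 0.011, 0.197]
ft_force: [0.3, 0.9, 0.9]
grip_width: 0.0852
grasp_force: 0.0
```

Call:
{"op": "apply_moves", "data": {
  "steps": [
    [[-0.022,-0.073,0.006],[0.003,0,0.006],1],
    [[-0.021,-0.074,0.006],[0.003,0,0.007],1],
    [[-0.021,-0.075,0.006],[0.003,0,0.007],1],
    [[-0.021,-0.075,0.006],[0.002,0,0.006],1],
    [[-0.021,-0.076,0.006],[0.003,0,0.007],1],
    [[-0.02,-0.076,0.006],[0.003,0,0.007],1],
    [[-0.021,-0.077,0.006],[0.003,0,0.007],1],
    [[-0.02,-0.078,0.005],[0.003,0,0.006],1]
  ]
}}

```text
clock: 20.55
eef_pos: [0.6158, -0.0298, 0.1554]
tool_rot: [0.032, 0.98, -0.007, 0.197]
ft_force: [1.0, -0.3, -0.7]
grip_width: 0.0855
grasp_force: 0.0
```

Call:
{"op": "apply_moves", "data": {
  "steps": [
    [[-0.02,-0.078,0.006],[0.003,0,0.007],1],
    [[-0.02,-0.078,0.006],[0.002,0,0.007],1],
    [[-0.02,-0.079,0.005],[0.003,0,0.006],1],
    [[-0.02,-0.08,0.006],[0.003,0,0.007],1],
    [[-0.019,-0.08,0.005],[0.003,0,0.007],1],
    [[-0.02,-0.081,0.005],[0.003,0,0.007],1],
    [[-0.019,-0.081,0.006],[0.003,0,0.006],1],
    [[-0.019,-0.082,0.005],[0.003,0,0.007],1]
  ]
}}

```text
clock: 21.22
eef_pos: [0.629, -0.1607, 0.1595]
tool_rot: [0.122, 0.973, -0.026, 0.196]
ft_force: [-0.5, 0.1, 0.2]
grip_width: 0.0855
grasp_force: 0.0
```

Call:
{"op": "apply_moves", "data": {
  "steps": [
    [[0.024,0,0.058],[0,0,0],1],
    [[0.025,0,0.057],[0,0,0],1],
    [[0.024,0,0.058],[0,0,0],1],
    [[0.025,0,0.057],[0,0,0],1],
    [[0,0,0.02],[0,0,0],1],
    [[0,0,0],[0,0,0],1],
    [[0,0,0],[0,0,0],1],
    [[0,0,0],[0,0,0],1]
  ]
}}

```text
clock: 21.88
eef_pos: [0.6315, -0.1605, 0.1083]
tool_rot: [0.122, 0.972, -0.026, 0.197]
ft_force: [0.5, -0.5, 1.5]
grip_width: 0.0856
grasp_force: 0.0
```

```bash
python3 - <<'E'
from plan import *
p,M,a,P=cur();print(p,a,P)
n1=np.array([.6632,-.169,.030]); a=np.arctan2(n1[1],n1[0])
plan([(*n1,a,.4,7,1,0)])
E
```

```text
[ 0.63149412 -0.16052007  0.10825408] -0.24949216724089224 0.4009104394960925
[[[0,0,0.061],[-0.001,0,0],1],[[0,-0.001,0.06],[0,0,0],1],[[0.001,0,0.061],[0,0,0],1],[[0,0,0.06],[0,0,0],1],[[0,-0.001,0.061],[0,0,0],1],[[0,0,0.061],[0,0,0],1],[[0.001,0,0.06],[0,0,0],1],[[0,0,0],[0,0,0],1]]
```

Call:
{"op": "apply_moves", "data": {
  "steps": [
    [[0,0,0.06],[-0.001,0,0],1],
    [[0,-0.001,0.06],[0,0,0],1],
    [[0.001,0,0.06],[0,0,0],1],
    [[0,0,0.06],[0,0,0],1],
    [[0,-0.001,0.06],[0,0,0],1],
    [[0,0,0.06],[0,0,0],1],
    [[0.001,0,0.06],[0,0,0],1],
    [[0,0,0],[0,0,0],1]
  ]
}}

```text
clock: 22.55
eef_pos: [0.661, -0.1684, 0.0265]
tool_rot: [0.122, 0.973, -0.024, 0.195]
ft_force: [0.0, -0.4, -0.5]
grip_width: 0.0854
grasp_force: 0.0
```

Call:
{"op": "apply_moves", "data": {
  "steps": [
    [[0,0,0],[0,0,0],0],
    [[0,0,0],[0,0,0],0],
    [[0,0,0],[0,0,0],0],
    [[0,0,0],[0,0,0],0],
    [[0,0,0],[0,0,0],0],
    [[0,0,0],[0,0,0],0],
    [[0,0,0],[0,0,0],0],
    [[0,0,0],[0,0,0],0]
  ]
}}

```text
clock: 23.22
eef_pos: [0.6628, -0.1689, 0.0315]
tool_rot: [0.121, 0.972, -0.024, 0.198]
ft_force: [-2.3, 0.8, 5.6]
grip_width: 0.0303
grasp_force: 59.5
```

```bash
python3 - <<'E'
from plan import *
p,M,a,P=cur();o=bot.get_obs();print(p,a,P,o['grip_width'],o['ft_force'])
n=(.6628,-.169)
fwd=np.hypot(*n)-np.hypot(p[0],p[1]);print(fwd)
t=np.array([.5755,.1129]);a1=.197
t=t-fwd*np.array([np.cos(a1),np.sin(a1)])
plan([(*(p+[0,0,.10]),a,P,6,0,0),(*t,.135,a1,P,18,0,1),(*t,.066,a1,P,5,0,0)])
print(p[2]+.0205,t)
E
```

```text
[ 0.66280775 -0.16891119  0.03146919] -0.24836406562466365 0.4020363749678416 0.030284208217696805 [-2.34473597  0.81109784  5.62945421]
1.4430980511126457e-05
[[[-0.033,0,-0.077],[0,0,0],0],[[-0.032,0,-0.076],[0,0,0],0],[[-0.033,0,-0.077],[0,0,0],0],[[-0.032,0,-0.077],[0,0,0],0],[[-0.033,0,-0.076],[0,0,0],0],[[-0.033,0,-0.077],[0,0,0],0],[[0.025,0.084,-0.012],[-0.003,0,-0.007],0],[[0.026,0.083,-0.012],[-0.003,0,-0.008],0]]

[[[0.025,0.082,-0.011],[-0.003,0,-0.007],0],[[0.026,0.081,-0.012],[-0.003,0,-0.007],0],[[0.025,0.081,-0.012],[-0.003,0,-0.007],0],[[0.025,0.081,-0.012],[-0.003,0,-0.008],0],[[0.026,0.079,-0.012],[-0.003,0,-0.007],0],[[0.025,0.079,-0.012],[-0.003,0,-0.007],0],[[0.025,0.079,-0.012],[-0.003,0,-0.007],0],[[0.026,0.077,-0.012],[-0.004,0,-0.008],0]]

[[[0.025,0.077,-0.011],[-0.003,0,-0.007],0],[[0.025,0.076,-0.012],[-0.003,0,-0.007],0],[[0.025,0.076,-0.012],[-0.003,0,-0.007],0],[[0.026,0.075,-0.012],[-0.003,0,-0.008],0],[[0.025,0.074,-0.011],[-0.003,0,-0.007],0],[[0.025,0.074,-0.012],[-0.003,0,-0.007],0],[[0.025,0.073,-0.012],[-0.003,0,-0.007],0],[[0.025,0.072,-0.012],[-0.003,0,-0.008],0]]

[[[0.027,0,0.064],[0,0,0],0],[[0.027,0,0.063],[0,0,0],0],[[0.027,0,0.064],[0,0,0],0],[[0.027,0.001,0.063],[0,0,0],0],[[0.027,0,0.064],[0,0,0],0],[[0,0,0],[0,0,0],0],[[0,0,0],[0,0,0],0],[[0,0,0],[0,0,0],0]]

0.05196918538186443 [0.57548585 0.11289718]
```

Call:
{"op": "apply_moves", "data": {
  "steps": [
    [[-0.033,0,-0.077],[0,0,0],0],
    [[-0.032,0,-0.076],[0,0,0],0],
    [[-0.033,0,-0.077],[0,0,0],0],
    [[-0.032,0,-0.077],[0,0,0],0],
    [[-0.033,0,-0.076],[0,0,0],0],
    [[-0.033,0,-0.077],[0,0,0],0],
    [[0.025,0.084,-0.012],[-0.003,0,-0.007],0],
    [[0.026,0.083,-0.012],[-0.003,0,-0.008],0]
  ]
}}

```text
clock: 23.88
eef_pos: [0.6597, -0.1335, 0.1316]
tool_rot: [0.096, 0.975, -0.02, 0.199]
ft_force: [0.5, -0.4, -1.3]
grip_width: 0.0304
grasp_force: 59.4
```

Call:
{"op": "apply_moves", "data": {
  "steps": [
    [[0.025,0.082,-0.011],[-0.003,0,-0.007],0],
    [[0.026,0.081,-0.012],[-0.003,0,-0.007],0],
    [[0.025,0.081,-0.012],[-0.003,0,-0.007],0],
    [[0.025,0.081,-0.012],[-0.003,0,-0.008],0],
    [[0.026,0.079,-0.012],[-0.003,0,-0.007],0],
    [[0.025,0.079,-0.012],[-0.003,0,-0.007],0],
    [[0.025,0.079,-0.012],[-0.003,0,-0.007],0],
    [[0.026,0.077,-0.012],[-0.004,0,-0.008],0]
  ]
}}

```text
clock: 24.55
eef_pos: [0.6285, 0.0, 0.132]
tool_rot: [-0.002, 0.98, 0.001, 0.198]
ft_force: [-0.6, -0.4, -0.8]
grip_width: 0.0305
grasp_force: 59.3
```

Call:
{"op": "apply_moves", "data": {
  "steps": [
    [[0.025,0.077,-0.011],[-0.003,0,-0.007],0],
    [[0.025,0.076,-0.012],[-0.003,0,-0.007],0],
    [[0.025,0.076,-0.012],[-0.003,0,-0.007],0],
    [[0.026,0.075,-0.012],[-0.003,0,-0.008],0],
    [[0.025,0.074,-0.011],[-0.003,0,-0.007],0],
    [[0.025,0.074,-0.012],[-0.003,0,-0.007],0],
    [[0.025,0.073,-0.012],[-0.003,0,-0.007],0],
    [[0.025,0.072,-0.012],[-0.003,0,-0.008],0]
  ]
}}

```text
clock: 25.22
eef_pos: [0.5742, 0.1143, 0.1342]
tool_rot: [-0.098, 0.975, 0.02, 0.198]
ft_force: [-0.5, 0.5, 0.4]
grip_width: 0.0306
grasp_force: 59.3
```

Call:
{"op": "apply_moves", "data": {
  "steps": [
    [[0.027,0,0.064],[0,0,0],0],
    [[0.027,0,0.063],[0,0,0],0],
    [[0.027,0,0.064],[0,0,0],0],
    [[0.027,0.001,0.063],[0,0,0],0],
    [[0.02,0,0.05],[0,0,0],0],
    [[0,0,0],[0,0,0],0],
    [[0,0,0],[0,0,0],0],
    [[0,0,0],[0,0,0],0]
  ]
}}

```text
clock: 25.88
eef_pos: [0.5755, 0.1136, 0.0689]
tool_rot: [-0.097, 0.975, 0.02, 0.198]
ft_force: [-0.6, 0.5, -1.3]
grip_width: 0.0305
grasp_force: 59.3
```

```bash
python3 - <<'E'
from plan import *
p,M,a,P=cur();o=bot.get_obs();print(p,a,P,o['ft_force'])
t=np.array([.5757,.113]);
plan([(*t,.052,a,P,6,0,0)])
E
```

```text
[0.57552829 0.11360467 0.06893893] 0.1985677440461657 0.4012843930066269 [-0.57967534  0.45736432 -1.32221449]
[[[0.005,-0.001,0.013],[0,0,0],0],[[0.006,0,0.013],[0,0,0],0],[[0.005,-0.001,0.013],[0,0,0],0],[[0.006,0,0.013],[0,0,0],0],[[0.005,-0.001,0.013],[0,0,0],0],[[0.006,0,0.013],[0,0,0],0],[[0,0,0],[0,0,0],0],[[0,0,0],[0,0,0],0]]
```

Call:
{"op": "apply_moves", "data": {
  "steps": [
    [[0.006,-0.001,0.013],[0,0,0],0],
    [[0.006,0,0.013],[0,0,0],0],
    [[0.006,-0.001,0.013],[0,0,0],0],
    [[0.006,0,0.013],[0,0,0],0],
    [[0.005,-0.001,0.013],[0,0,0],0],
    [[0.005,0,0.013],[0,0,0],0],
    [[0,0,0],[0,0,0],0],
    [[0,0,0],[0,0,0],0]
  ]
}}

```text
clock: 26.55
eef_pos: [0.5752, 0.1125, 0.0515]
tool_rot: [-0.097, 0.975, 0.02, 0.198]
ft_force: [-2.1, -0.7, 3.2]
grip_width: 0.0302
grasp_force: 59.8
```

Call:
{"op": "apply_moves", "data": {
  "steps": [
    [[0,0,0],[0,0,0],0.4],
    [[0,0,0],[0,0,0],0.5],
    [[0,0,0],[0,0,0],0.6],
    [[0,0,0],[0,0,0],0.65],
    [[0,0,0],[0,0,0],0.65],
    [[0,0,0],[0,0,0],0.65],
    [[0,0,-0.02],[0,0,0],0.65],
    [[0,0,-0.04],[0,0,0],0.65]
  ]
}}

```text
clock: 27.22
eef_pos: [0.5698, 0.1115, 0.0616]
tool_rot: [-0.097, 0.975, 0.019, 0.197]
ft_force: [-0.3, -0.1, 0.4]
grip_width: 0.0554
grasp_force: 0.0
```

Call:
{"op": "apply_moves", "data": {
  "steps": [
    [[0,0,-0.08],[0,0,0],0.65],
    [[0,0,-0.08],[0,0,0],0.65],
    [[0,0,-0.08],[0,0,0],0.65],
    [[0,0,-0.08],[0,0,0],0.65],
    [[0,0,-0.08],[0,0,0],0.65],
    [[0,0,-0.08],[0,0,0],0.65],
    [[0,0,0],[0,0,0],0],
    [[0,0,0],[0,0,0],0]
  ]
}}

```text
clock: 27.88
eef_pos: [0.5344, 0.1044, 0.1523]
tool_rot: [-0.097, 0.975, 0.02, 0.199]
ft_force: [0.4, 0.1, 0.1]
grip_width: 0.0325
grasp_force: 0.0
```

```bash
python3 - <<'E'
from plan import *
p,M,a,P=cur();o=bot.get_obs();print(p,a,P,o['ft_force'])
pic,d=shot('top');w=cloud('top',d)
for n,c in(('FL',(.557,.205)),('FR',(.5755,.113))): print(n,blob(w,c,.03,.05,.075))
cv2.imwrite('pics/c7.png',cv2.convertScaleAbs(cv2.resize(pic[135:235,185:310,::-1],None,fx=6,fy=6,interpolation=3),alpha=1.5,beta=20))
print('ball',blob(w,(.518,.3195),.03,.06,.1))
E
```

```text
[0.53439561 0.10442209 0.15229924] 0.1979523789261129 0.403457992936331 [0.38333777 0.13055462 0.07430391]
FL (99, array([0.5568, 0.2036, 0.0621]), array([0.5579, 0.2042, 0.0593]), array([0.03 , 0.03 , 0.018]))
FR (98, array([0.5756, 0.1112, 0.0619]), array([0.576 , 0.1115, 0.0585]), array([0.029, 0.029, 0.017]))
ball (68, array([0.5184, 0.3151, 0.0864]), array([0.5186, 0.3158, 0.0774]), array([0.023, 0.024, 0.032]))
```

View pics/c7.png

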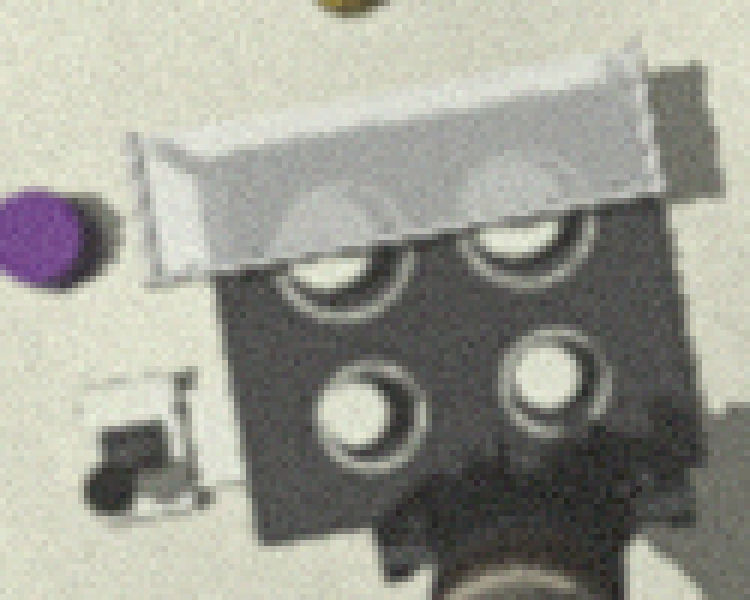

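All four pots sit in their rings: the front lids are at crop (357,412) and (545,378), and the back-lid arcs under the guard are evenly placed. The lever ball is at (112,490). Lever next.

```bash
python3 - <<'E'
from plan import *
c=lambda U,V:((U+.5)/6-.5+185,(V+.5)/6-.5+135)
ux=np.array([np.cos(.197),np.sin(.197)])
for n,e in(('w1',(513,258)),('w2',(334,291))):
    q=atz('top',*c(*e),.062)[:2]; print(n,q+.024*np.array([1,0]))
b=np.array([.5184,.3155])
s=b-.06*ux
e=b+(.0615-.040)*ux
print(s,e)
plan([(*s,.15,.197,.4,12,0,0),(*s,.082,.197,.4,4,0,0),(*(b-.035*ux),.082,.197,.4,8,0,0),(*e,.082,.197,.4,12,0,0)])
E
```

```text
w1 [0.65682953 0.12982058]
w2 [0.63981763 0.21673677]
[0.45956051 0.30375631] [0.53948415 0.31970816]
[[[0.013,0.088,-0.005],[0,0,0],0],[[0.013,0.087,-0.005],[0,0,0],0],[[0.013,0.088,-0.005],[0,0,0],0],[[0.013,0.087,-0.005],[0,0,0],0],[[0.013,0.088,-0.005],[0,0,0],0],[[0.013,0.087,-0.005],[0,0,0],0],[[0.013,0.088,-0.005],[0,0,0],0],[[0.014,0.088,-0.006],[0,0,0],0]]

[[[0.013,0.087,-0.005],[0,0,0],0],[[0.013,0.088,-0.005],[0,0,0],0],[[0.013,0.087,-0.005],[0,0,0],0],[[0.013,0.088,-0.005],[0,0,0],0],[[0.033,0,0.078],[0,0,0],0],[[0.033,0,0.079],[0,0,0],0],[[0.033,0,0.078],[0,0,0],0],[[0.034,0,0.078],[0,0,0],0]]

[[[-0.014,0,0.006],[0,0,0],0],[[-0.015,0,0.006],[0,0,0],0],[[-0.014,0,0.006],[0,0,0],0],[[-0.015,0,0.006],[0,0,0],0],[[-0.014,0,0.007],[0,0,0],0],[[-0.015,0,0.006],[0,0,0],0],[[-0.014,0,0.006],[0,0,0],0],[[-0.014,0,0.006],[0,0,0],0]]

[[[-0.022,0,0.009],[0,0,0],0],[[-0.021,0,0.009],[0,0,0],0],[[-0.022,0,0.01],[0,0,0],0],[[-0.022,0,0.009],[0,0,0],0],[[-0.022,0,0.009],[0,0,0],0],[[-0.021,0,0.009],[0,0,0],0],[[-0.022,0,0.009],[0,0,0],0],[[-0.022,0,0.01],[0,0,0],0]]

[[[-0.021,0,0.009],[0,0,0],0],[[-0.022,0,0.009],[0,0,0],0],[[-0.022,0,0.009],[0,0,0],0],[[-0.022,0,0.009],[0,0,0],0],[[0,0,0],[0,0,0],0],[[0,0,0],[0,0,0],0],[[0,0,0],[0,0,0],0],[[0,0,0],[0,0,0],0]]
```

Call:
{"op": "apply_moves", "data": {
  "steps": [
    [[0.013,0.088,-0.005],[0,0,0],0],
    [[0.013,0.088,-0.005],[0,0,0],0],
    [[0.013,0.088,-0.005],[0,0,0],0],
    [[0.013,0.087,-0.005],[0,0,0],0],
    [[0.013,0.088,-0.005],[0,0,0],0],
    [[0.013,0.087,-0.005],[0,0,0],0],
    [[0.013,0.088,-0.005],[0,0,0],0],
    [[0.013,0.088,-0.005],[0,0,0],0]
  ]
}}

```text
clock: 28.6
eef_pos: [0.4835, 0.2381, 0.1483]
tool_rot: [-0.097, 0.975, 0.019, 0.197]
ft_force: [0.4, 0.3, -0.3]
grip_width: -0.0
grasp_force: 0.0
```

Call:
{"op": "apply_moves", "data": {
  "steps": [
    [[0.013,0.087,-0.005],[0,0,0],0],
    [[0.013,0.088,-0.005],[0,0,0],0],
    [[0.013,0.087,-0.005],[0,0,0],0],
    [[0.013,0.088,-0.005],[0,0,0],0],
    [[0.033,0,0.078],[0,0,0],0],
    [[0.033,0,0.078],[0,0,0],0],
    [[0.033,0,0.078],[0,0,0],0],
    [[0.033,0,0.078],[0,0,0],0]
  ]
}}

```text
clock: 29.27
eef_pos: [0.4589, 0.3039, 0.0797]
tool_rot: [-0.097, 0.975, 0.019, 0.197]
ft_force: [-0.2, -0.7, -1.1]
grip_width: -0.0002
grasp_force: 0.0
```

Call:
{"op": "apply_moves", "data": {
  "steps": [
    [[-0.015,0,0.006],[0,0,0],0],
    [[-0.015,0,0.006],[0,0,0],0],
    [[-0.014,0,0.006],[0,0,0],0],
    [[-0.014,0,0.006],[0,0,0],0],
    [[-0.014,0,0.006],[0,0,0],0],
    [[-0.014,0,0.006],[0,0,0],0],
    [[-0.014,0,0.006],[0,0,0],0],
    [[-0.014,0,0.006],[0,0,0],0]
  ]
}}

```text
clock: 29.93
eef_pos: [0.4845, 0.309, 0.0823]
tool_rot: [-0.097, 0.975, 0.02, 0.198]
ft_force: [-0.3, 0.6, 0.9]
grip_width: 0.0
grasp_force: 0.0
```

```bash
python3 - <<'E'
from plan import *
p,M,a,P=cur();o=bot.get_obs();print(p,a,P,o['ft_force'],o['joint_pos'])
plan([(.5395,.3197,.082,.197,.4,12,0,0)])
E
```

```text
[0.48447011 0.30902956 0.08228727] 0.1978184141726933 0.4008935378342971 [-0.26671907  0.6070598   0.86075143] [ 0.6534593   0.31280424 -0.46598206  0.42827565 -0.17244909  0.42388227]
[[[-0.021,0,0.009],[0,0,0],0],[[-0.022,0,0.009],[0,0,0],0],[[-0.021,0,0.01],[0,0,0],0],[[-0.022,-0.001,0.009],[0,0,0],0],[[-0.021,0,0.009],[0,0,0],0],[[-0.022,0,0.009],[0,0,0],0],[[-0.021,0,0.01],[0,0,0],0],[[-0.022,0,0.009],[0,0,0],0]]

[[[-0.021,0,0.009],[0,0,0],0],[[-0.022,0,0.009],[0,0,0],0],[[-0.021,-0.001,0.009],[0,0,0],0],[[-0.021,0,0.01],[0,0,0],0],[[0,0,0],[0,0,0],0],[[0,0,0],[0,0,0],0],[[0,0,0],[0,0,0],0],[[0,0,0],[0,0,0],0]]
```

Call:
{"op": "apply_moves", "data": {
  "steps": [
    [[-0.022,0,0.009],[0,0,0],0],
    [[-0.022,0,0.009],[0,0,0],0],
    [[-0.022,0,0.009],[0,0,0],0],
    [[-0.022,0,0.009],[0,0,0],0],
    [[-0.021,0,0.009],[0,0,0],0],
    [[-0.021,0,0.009],[0,0,0],0],
    [[-0.021,0,0.009],[0,0,0],0],
    [[-0.021,0,0.009],[0,0,0],0]
  ]
}}

```text
clock: 30.6
eef_pos: [0.5209, 0.3163, 0.0819]
tool_rot: [-0.097, 0.975, 0.02, 0.198]
ft_force: [-1.5, -0.1, -0.3]
grip_width: -0.0001
grasp_force: 0.5
```

Call:
{"op": "apply_moves", "data": {
  "steps": [
    [[-0.02,0,0.009],[0,0,0],0],
    [[-0.02,0,0.009],[0,0,0],0],
    [[-0.02,0,0.009],[0,0,0],0],
    [[-0.02,0,0.009],[0,0,0],0],
    [[0,0,0],[0,0,0],0],
    [[0,0,0],[0,0,0],0],
    [[0,0,0],[0,0,0],0],
    [[0,0,0],[0,0,0],0]
  ]
}}

```text
clock: 31.27
eef_pos: [0.5377, 0.3196, 0.0816]
tool_rot: [-0.097, 0.975, 0.019, 0.198]
ft_force: [-0.6, -0.9, -1.4]
grip_width: 0.0002
grasp_force: 0.5
```

```bash
python3 - <<'E'
from plan import *
p,M,a,P=cur();o=bot.get_obs();print(p,o['ft_force'])
for n in('top','scene'):
    w=cloud(n,shot(n)[1])
    try: print(n,blob(w,(.575,.327),.02,.055,.095))
    except Exception as e: print(e)
E
```

```text
[0.53767933 0.31955153 0.08159345] [-0.58256019 -0.85093149 -1.37545758]
top (58, array([0.5657, 0.3235, 0.0842]), array([0.5657, 0.3243, 0.0746]), array([0.021, 0.022, 0.033]))
scene (82, array([0.5729, 0.3261, 0.08  ]), array([0.5717, 0.3258, 0.0731]), array([0.018, 0.024, 0.032]))
```

Call:
{"op": "apply_moves", "data": {
  "steps": [
    [[-0.009,0,0.004],[0,0,0],0],
    [[-0.009,0,0.004],[0,0,0],0],
    [[0,0,0],[0,0,0],0],
    [[0,0,0],[0,0,0],0],
    [[0,0,0],[0,0,0],0],
    [[0,0,0],[0,0,0],0],
    [[0,0,0],[0,0,0],0],
    [[0,0,0],[0,0,0],0]
  ]
}}

```text
clock: 32.03
eef_pos: [0.5408, 0.3202, 0.081]
tool_rot: [-0.097, 0.975, 0.019, 0.197]
ft_force: [-5.8, -1.3, -0.0]
grip_width: 0.0002
grasp_force: 2.5
```

The push force rose to 6 N, so the lever has met its stop. Backing off.

Call:
{"op": "apply_moves", "data": {
  "steps": [
    [[0.03,0,-0.013],[0,0,0],0],
    [[0.04,0,-0.017],[0,0,0],0],
    [[0.04,0,-0.017],[0,0,0],0],
    [[0.04,0,-0.017],[0,0,0],0],
    [[0.04,0,-0.017],[0,0,0],0],
    [[0,0,-0.1],[0,0,0],0],
    [[0,0,-0.1],[0,0,0],0],
    [[0,0,-0.1],[0,0,0],0]
  ]
}}

```text
clock: 32.7
eef_pos: [0.4769, 0.3073, 0.1371]
tool_rot: [-0.097, 0.975, 0.019, 0.197]
ft_force: [-0.0, -0.6, 0.1]
grip_width: 0.0003
grasp_force: 0.0
```

Call:
{"op": "apply_moves", "data": {
  "steps": [
    [[0,0,-0.1],[0,0,0],0],
    [[0,0,-0.1],[0,0,0],0],
    [[0,0,0],[0,0,0],0],
    [[0,0,0],[0,0,0],0],
    [[0,0,0],[0,0,0],0],
    [[0,0,0],[0,0,0],0],
    [[0,0,0],[0,0,0],0],
    [[0,0,0],[0,0,0],0]
  ]
}}

```text
clock: 33.37
eef_pos: [0.4625, 0.3043, 0.1724]
tool_rot: [-0.097, 0.975, 0.019, 0.197]
ft_force: [-0.1, -1.2, -0.0]
grip_width: -0.0003
grasp_force: 0.0
```

```bash
python3 - <<'E'
from plan import *
p,M,a,P=cur();o=bot.get_obs();print(p,o['ft_force'])
pic,d=shot('top');w=cloud('top',d)
for n,c in(('FL',(.557,.205)),('FR',(.5755,.113))): print(n,blob(w,c,.03,.05,.075))
print(blob(w,(.57,.325),.025,.06,.095))
cv2.imwrite('pics/c8.png',cv2.convertScaleAbs(cv2.resize(pic[135:235,185:310,::-1],None,fx=6,fy=6,interpolation=3),alpha=1.5,beta=20))
E
```

```text
[0.46254713 0.30427149 0.17242783] [-0.05795502 -1.24439571 -0.047595  ]
FL (99, array([0.5569, 0.2034, 0.0615]), array([0.558 , 0.2039, 0.0587]), array([0.03 , 0.03 , 0.017]))
FR (99, array([0.5756, 0.1112, 0.0617]), array([0.5761, 0.1115, 0.0601]), array([0.03 , 0.03 , 0.018]))
(67, array([0.5669, 0.3242, 0.0829]), array([0.5673, 0.3249, 0.0777]), array([0.023, 0.022, 0.024]))
```

View pics/c8.png

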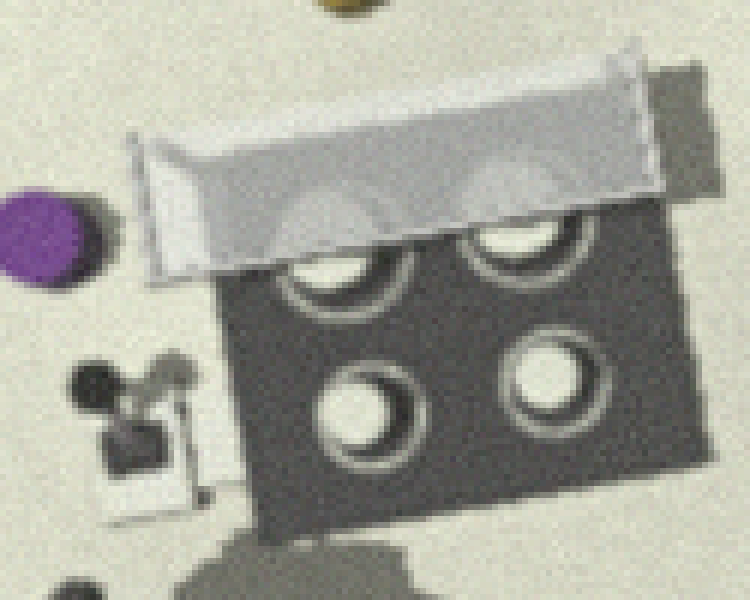

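The lever ball has swung to the back (crop (97,387)) and all four pots stand inside their rings with the arm clear, so I'm handing in.

```bash
python3 -c "
from workcell import bot
print(bot.job_done())"
```

```text
the job is handed in; nothing more can be done
None
```

I handed the job in at about 33 s: in the last top view all four pots stand in their rings, the lever is over against its back stop and the arm is clear, but the hand-in returned no verdict.

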